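# Unload a glued-up dulcimer peghead

## Robot

A 6-joint arm with a two-finger parallel gripper is mounted at the origin on the work surface. World frame = base frame: x ahead of the robot, y to its left, z up, the work surface at z = 0. Lengths are in m, angles in rad, forces in N, time in s.
With the tool pointing down it reaches from about 0.425 to 0.95 m from the base axis. Payload 3.5 kg.
Tool frame: the origin (TCP) lies on the centre line of the jaws, within the pads' length; the fingertips stand 11 mm ahead of it and the grasp point (between the pads) lies 8 mm behind it; y points along the fingers, x is the direction in which the jaws open and shut, and the axes are right-handed (so a half turn about y gives the same grasp; the last joint's range is limited). The gripper opens to 85 mm and grips with 20 to 120 N. Pads are 22 mm wide; open, the fingers measure 114 mm over their backs; the gripper's body (76 mm by 85 mm) begins 54 mm behind the grasp point. The pads swing forward as they close: fully open they stand 13 mm farther back than shut.
Start: joints at [-1.473, 0.286, 1.577, -0, 1.279, -0.15], TCP at [0.166, -0.654, 0.242] pointing down, gripper open.
Joint ranges: [-2.77, 2.77], [-0.9, 2.22], [0.21, 2.48], [-1.53, 4.67], [0.24, 2.81], [-2.84, 2.84]. Speed limits (rad/s): [2.79, 2.79, 3.14, 3.14, 3.14, 3.14].

## Interface

Orientations are given as a unit quaternion [x, y, z, w].
In Python, from plant import get_state, read_camera, sign_off gives the robot as it stands.
- The arm moves only by the shell command python3 -m inch 'ROWS' [FORCE]. ROWS is JSON, a list of rows, each an object of numbers: "ax", "ay", "az": the turn, a rotation vector about the tool's x, y, z in rad; "x", "y", "z": the shift along the tool's x, y, z in mm; "hand": the closure, from -1 (fully open) to 1 (shut). In form: [{"ax": .., "ay": .., "az": .., "x": .., "y": .., "z": .., "hand": ..}, ...]. A call has 1 to 5 rows; each row shifts and turns the commanded pose from where the row before left it, along the tool's axes as they then stand; what a row does not reach is not made up. A row lasts 1/12 s, in which the tool goes at most 41.7 mm and 7.16 degrees, less where a joint would pass 70% of its speed; a pose out of reach is approached as far as the arm can. A call with a gripper value outside its range is refused whole. The fingers move at their own pace and stop on an object; FORCE is the grip in N (left out, the last holds). Time passes only in rows, so rows that do not move let the fingers close. It gives the time, the measured TCP pose, the force and the opening at its end, in the units of the state.
- get_state(): the state, without advancing time (a new reading comes with each control period).
- read_camera(name): name is "side" or "top"; returns a dict with "img" (420x560x3 uint8, red, green, blue), "fov_y" (degrees; the focal length in pixels is half the picture's height over the tangent of half this angle, whatever the lens; pixels are square), "cx", "cy" (the principal point, pixels), "T" (4x4, takes a point from camera to world coordinates). Camera axes: x right, y down, z forward; pixel columns grow to the right and rows downward; lengths in m; the calibration is good to about 2 mm. A picture is of the moment at which its call begins. There is no depth.
- sign_off(): hands the job in, once; it reports no verdict.
The state is a dict: "time": time; "qpos": joint angles; "dq": joint speeds; "joint_efforts": joint torques, N m; "eef_pos": TCP position; "tcp_rot": TCP orientation; "contact_force": force on the tool from outside, world axes, zero at the start; "wrist_torque": the same for the moment, N m; "opening": opening from 0.0 (shut) to 1.0 (fully open).
Only numpy, scipy, OpenCV 4.12 (cv2) and the standard library are available. Lean on these libraries where they do the work, as an engineer would, in place of code of your own. Each camera call takes 0.05 s, during which the arm holds its last target. There are 200 camera calls.

## Task

The glue has set on the peghead blank: take the stack apart from the top down, one piece at a time. Stand the brass weight in the middle of the round red pad, then lay the green iron weight in the middle of the black mat, then the white caul centred along the length of the blue board, and last the striped wooden blank centred across both slats of the drying rack. Set every piece down gently on its underside, never drop it, and do not disturb the small amber jar or the little white dish.

Things in the scene. Friction and masses are not known exactly. Their poses are not given: they have to be found in the camera images.
- brass: Brass weight, top of the stack: an upright cylinder 34 mm in diameter and 30 mm high with a small knob (20 mm in diameter) on top, 45 mm high in all; 0.2 to 0.33 kg. Origin: centre of its underside, z up its axis.
- iron: Green-painted iron weight, second from the top: a block 64 (x) x 40 (y) x 30 (z) mm, about 0.4 to 0.7 kg. Origin: centre of its underside. It may lie any way round on its mat.
- caul: White plastic gluing caul, third from the top: a bar 110 (x) x 44 (y) x 20 (z) mm, 90 g. Origin: centre of its underside. Either end may point either way.
- blank: Peghead blank, bottom of the stack, on the bench: a pale wooden bar with a dark stripe along its middle, 150 (x) x 56 (y) x 24 (z) mm, 0.11 to 0.23 kg. Origin: centre of its underside. Either end may point either way. The four pieces are only stacked, not stuck; each lies roughly centred on the one below, slightly shifted and turned.
- red_pad: Round pad with a red top and a dark wooden rim, 80 mm in diameter, 6 mm high, fixed to the bench: place of the brass weight. Origin: centre of its underside (its top is 6 mm above).
- black_mat: Square black rubber mat 96 x 96 x 6 mm, fixed to the bench: place of the iron weight. Origin: centre of its underside (its top is 6 mm above).
- blue_board: Blue board 140 (x) x 84 (y) x 10 (z) mm, fixed to the bench: place of the caul, whose length goes along the board's length (x). Origin: centre of its underside (its top is 10 mm above).
- rack: Drying rack, fixed to the bench: a plywood base 124 (x) x 96 (y) x 6 mm with two dark wooden slats, 18 mm wide and 15 mm high, that run along y at x = -42 and +42 mm; their tops are 21 mm above the bench. Place of the blank, which lies on both slats with its length along x, square to the slats, its ends overhanging. Origin: centre of the base's underside.
- jar: Small amber glass jar with a black lid, 42 mm in diameter, 52 mm high, standing loose among the pieces: leave it alone. Origin: centre of its underside.
- dish: Little white dish, 52 mm in diameter, 24 mm high, standing loose among the pieces: leave it alone. Origin: centre of its underside.

How it is judged:
On the way, in this order (a step that is already met when the one before it is completed fails the run):
1. the brass weight stands on the red pad, let go (horizontal distance between brass and red_pad below 0.015 m and z of brass in the frame of red_pad between 0.001 and 0.011 m and angle between brass's own z axis and vertical below 0.1 rad and contact force between the fingers and brass below 0.1 N and linear speed of brass below 0.03 m/s), for 0.2 s.
2. the green iron weight lies on the black mat, let go (horizontal distance between iron and black_mat below 0.015 m and z of iron in the frame of black_mat between 0.001 and 0.011 m and angle between iron's own z axis and vertical below 0.1 rad and contact force between the fingers and iron below 0.1 N and linear speed of iron below 0.03 m/s), for 0.2 s.
3. the white caul lies along the blue board, let go (horizontal distance between caul and blue_board below 0.015 m and z of caul in the frame of blue_board between 0.005 and 0.015 m and angle between caul's own z axis and vertical below 0.1 rad and contact force between the fingers and caul below 0.1 N and linear speed of caul below 0.03 m/s and angle between the x axis of caul and the x axis of blue_board, either way round below 0.25 rad), for 0.2 s.
4. the peghead blank lies across the two slats of the rack, let go (horizontal distance between blank and rack below 0.015 m and z of blank in the frame of rack between 0.016 and 0.026 m and angle between blank's own z axis and vertical below 0.1 rad and contact force between the fingers and blank below 0.1 N and linear speed of blank below 0.03 m/s and angle between the x axis of blank and the x axis of rack, either way round below 0.25 rad), for 0.2 s.
At the end, for the whole second after the job is handed in: Brass on red pad, iron on black mat, caul on blue board, blank on the rack's slats: each within 15 mm of its place's centre, resting on it (height within 5 mm), upright within 0.1 rad, released, at rest; caul and blank within 0.25 rad of their place's length (x), either way round (all of step 1 and all of step 2 and all of step 3 and all of step 4 and angular speed of each of brass, iron, caul, blank below 0.3 rad/s); the robot touches nothing.
It fails at once if one of the four pieces was dropped (let go and moving faster than 0.7 m/s) ((linear speed of brass above 0.7 m/s and contact force between the fingers and brass below 0.1 N) or (linear speed of iron above 0.7 m/s and contact force between the fingers and iron below 0.1 N) or (linear speed of caul above 0.7 m/s and contact force between the fingers and caul below 0.1 N) or (linear speed of blank above 0.7 m/s and contact force between the fingers and blank below 0.1 N)).
It fails at once if the jar was shifted more than 20 mm or tipped (distance of jar from where it was at the start of the episode above 0.02 m or angle between jar's own z axis and vertical above 0.4 rad).
It fails at once if the dish was shifted more than 20 mm or tipped (distance of dish from where it was at the start of the episode above 0.02 m or angle between dish's own z axis and vertical above 0.4 rad).
It also fails if it takes over 128 s, if anything falls off the work surface, if the arm or the gripper's body presses on something with over 40 N, if the wrist force passes 120 N, or if a joint passes its speed limit or range.

## Working session

There is one attempt and no reset: what is moved stays moved. The work goes in short steps, Python scripts to look and compute and a shell command to move; the robot and the scene stay as the last step left them, time stands still between calls to the robot, and variables do not carry over. Pictures are saved under pics/ and viewed, about 12 in all and at most 16, crops included, and the job is handed in when it is done.

```bash
mkdir -p pics; ls; python3 - <<'E'
from plant import *
import cv2,numpy as np
np.set_printoptions(precision=4,suppress=True)
s=get_state();print(s)
for n in("top","side"):
    c=read_camera(n);cv2.imwrite(f"pics/{n}0.png",c["img"][:,:,::-1]);print(n,c["fov_y"],c["cx"],c["cy"],c["T"])
E
```

```text
pics
{'time': 0.0, 'qpos': array([-1.473 ,  0.2872,  1.5782, -0.    ,  1.2786, -0.15  ]), 'dq': array([ 0.0009,  0.0002,  0.0006, -0.0017,  0.0011, -0.0008]), 'joint_efforts': array([ -0.0008, -40.5985, -29.2624,  -0.0002,   0.0059,   0.    ]), 'eef_pos': array([ 0.1655, -0.6537,  0.2409]), 'tcp_rot': array([-0.5573,  0.435 , -0.4338,  0.5586]), 'contact_force': array([ 0.003 , -0.4163, -0.3984]), 'wrist_torque': array([-0.0113, -0.0061,  0.0023]), 'opening': 1.0007269478626961}
top 52.121334677488264 289.7030592020132 203.5136681631084 [[ 0.0174 -0.9854  0.1691  0.3463]
 [-0.9997 -0.014   0.0212  0.0048]
 [-0.0186 -0.1695 -0.9854  0.9617]
 [ 0.      0.      0.      1.    ]]
side 54.654694631589834 275.00716196034824 203.76226789105576 [[-0.9941 -0.0652  0.0865  0.417 ]
 [-0.1083  0.5874 -0.802   0.6984]
 [ 0.0015 -0.8067 -0.591   0.5733]
 [ 0.      0.      0.      1.    ]]
```

View pics/top0.png

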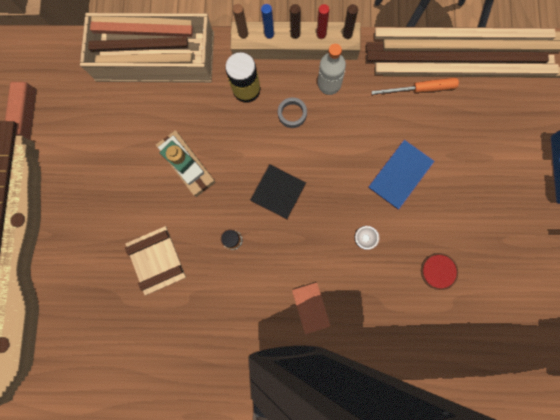

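View pics/side0.png

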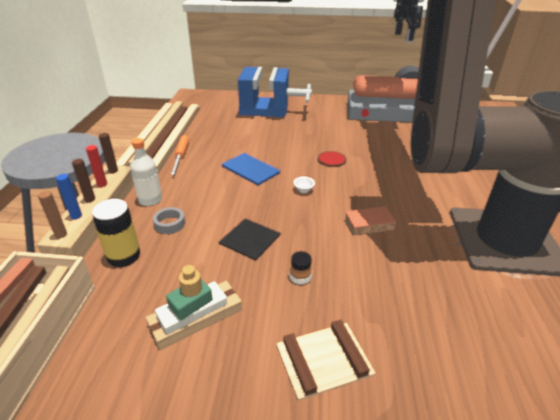

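Top view: stack at about (185,162), mat (278,191), board (401,174), rack (155,260), pad (440,271), jar (231,239), dish (367,238). Side view agrees: the stack is at (193,300). Next I measure by segmentation.

```bash
cat > h.py <<'E'
import cv2,numpy as np
from plant import *
from scipy.spatial.transform import Rotation as R
np.set_printoptions(precision=4,suppress=True)
def f(c): return c["img"].shape[0]/2/np.tan(np.radians(c["fov_y"]/2))
def unp(c,p,z):
    p=np.atleast_2d(p).astype(float)
    d=np.c_[(p-[c["cx"],c["cy"]])/f(c),np.ones(len(p))]@c["T"][:3,:3].T
    o=c["T"][:3,3]; return (o+d*((z-o[2])/d[:,2])[:,None])[:,:2]
def prj(c,P):
    q=(np.atleast_2d(P)-c["T"][:3,3])@c["T"][:3,:3]
    return q[:,:2]/q[:,2:]*f(c)+[c["cx"],c["cy"]]
def blob(c,p,w,lo,hi,z):
    """HSV blob in window of half width w about p -> world centre, size, long-axis angle, at height z"""
    x,y=map(int,p); hsv=cv2.cvtColor(c["img"],cv2.COLOR_RGB2HSV)
    m=np.zeros(hsv.shape[:2],np.uint8); s=np.s_[max(0,y-w):y+w,max(0,x-w):x+w]
    m[s]=cv2.inRange(hsv[s],np.array(lo),np.array(hi))
    k=max(cv2.findContours(m,cv2.RETR_EXTERNAL,cv2.CHAIN_APPROX_NONE)[0],key=cv2.contourArea)
    W=unp(c,k[:,0],z)
    (a,b),(l,h),t=cv2.minAreaRect((W*1000).astype(np.float32))
    if h>l:l,h,t=h,l,t+90
    t=(t+90)%180-90
    return np.array([a,b]),np.array([l,h]),t
E
python3 - <<'E'
from h import *
c=read_camera("top");s=read_camera("side")
T=[("mat",(278,191),(250,240),40,(0,0,0),(179,255,45),.006),
("board",(401,174),(251,168),42,(105,120,40),(125,255,255),.010),
("pad",(440,271),(332,158),24,(0,180,60),(4,255,255),.006),
("pad2",(440,271),(332,158),24,(172,180,60),(179,255,255),.006),
("iron",(178,158),(190,298),24,(60,60,20),(95,255,200),.074),
("caul",(185,165),(192,305),40,(0,0,150),(179,40,255),.044),
("dish",(367,238),(304,185),18,(0,0,130),(179,50,255),.024),
("jarlid",(231,239),(301,261),14,(0,0,0),(179,255,50),.052)]
for n,p,q,w,lo,hi,z in T:
    for k,cc,pp in(("top",c,p),("side",s,q)):
        try: print(n,k,*blob(cc,pp,w,lo,hi,z))
        except Exception as e: print(n,k,"none",e)
a=cv2.resize(c["img"][120:305,110:250],None,fx=4,fy=4,interpolation=cv2.INTER_CUBIC)[:,:,::-1]
cv2.imwrite("pics/a.png",cv2.resize(a,(454,600),interpolation=cv2.INTER_AREA))
b=cv2.resize(s["img"][250:400,140:380],None,fx=3.3,fy=3.3,interpolation=cv2.INTER_CUBIC)[:,:,::-1]
cv2.imwrite("pics/b.png",b)
E
```

```text
mat top [538.7258  52.3197] [89.516  88.9116] 63.43514633178711
mat side none max() iterable argument is empty
board top [ 581.8234 -225.4126] [137.6238  79.6383] -36.58699417114258
board side [ 582.8016 -219.7298] [136.7861  82.4074] -36.35106658935547
pad top [ 365.9426 -303.3872] [64.9721 64.8701] 39.49104309082031
pad side none max() iterable argument is empty
pad2 top none max() iterable argument is empty
pad2 side none max() iterable argument is empty
iron top [584.3797 253.9175] [34.6672 26.633 ] -43.53961181640625
iron side [597.5787 283.7052] [67.3202 54.69  ] 49.25033950805664
caul top [572.341  245.5106] [42.7711 35.32  ] -50.9085807800293
caul side [598.8364 276.5207] [111.5798  56.9399] 40.59729766845703
dish top [ 435.1326 -143.1174] [50.1051 50.0127] 45.05506896972656
dish side [ 435.2039 -135.0509] [66.4141 49.7215] -83.66169309616089
jarlid top [427.0743 163.9582] [6.4506 2.1332] 2.5094220638275146
jarlid side [427.1876 160.6183] [41.549  29.1972] -85.82804536819458
```

View pics/a.png

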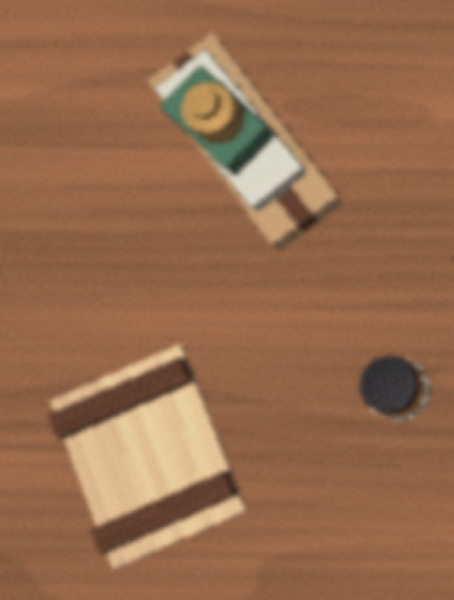

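View pics/b.png

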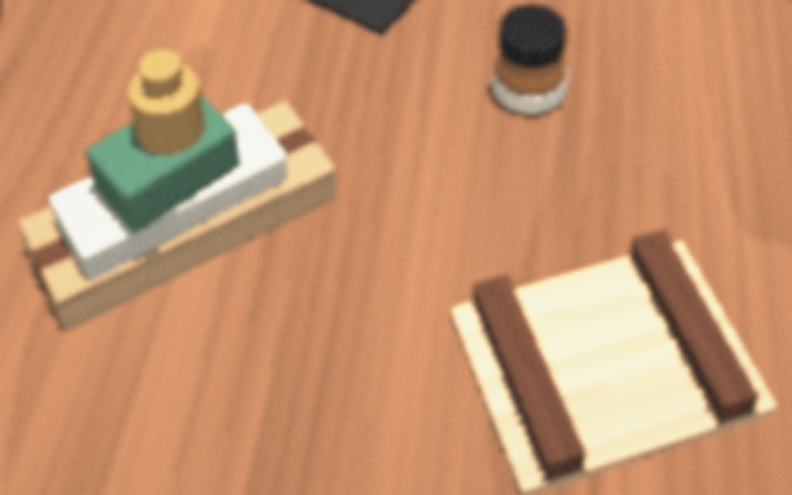

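```bash
python3 - <<'E'
from h import *
from scipy.optimize import least_squares
c=read_camera("top");s=read_camera("side")
A=lambda p:np.array(p)/3.243+[110,120]-.5+.15
B=lambda p:np.array(p)/3.3+[140,250]-.5+.15
O={"blank":(150,56,.024,[(212,34),(150,80),(276,243),(338,200)],[(335,172),(290,103),(22,228),(62,308)]),
"caul":(110,44,.044,[(206,53),(158,92),(258,207),(303,172)],[(287,153),(250,105),(50,197),(92,262)]),
"iron":(64,40,.074,[(207,67),(163,103),(235,167),(272,133)],[(238,145),(203,102),(88,153),(135,208)]),
"rackbase":(124,96,.006,[(182,346),(50,401),(113,566),(243,509)],[(683,243),(775,405),(525,490),(452,310)])}
for n,(l,w,z,a,b) in O.items():
    ta=unp(c,A(a),z)*1000; tb=unp(s,B(b),z)*1000
    for k,t in(("top",ta),("side",tb)):
        (x,y),(u,v),th=cv2.minAreaRect(t.astype(np.float32))
        if v>u:u,v,th=v,u,th+90
        print(n,k,"mean",t.mean(0).round(1),"size %.1f %.1f (true %d %d) ang %.1f"%(u,v,l,w,(th+90)%180-90))
print("knob",unp(c,A((203,102)),.119),unp(s,B((161,62)),.119))
print("mat side",blob(s,(250,240),45,(0,0,0),(179,255,70),.006))
print("mat top",blob(c,(278,191),42,(0,0,0),(179,255,75),.006))
for h in((0,150,60),(0,120,60)): print("pad",blob(c,(440,271),24,h,(10,255,200),.006),blob(s,(332,158),20,(0,190,60),(6,255,255),.006))
i=s["img"]; print(i[158,332],c["img"][271,440],i[165,300])
E
```

```text
blank top mean [598.5 264.4] size 152.4 54.1 (true 150 56) ang 39.4
blank side mean [598.4 268.5] size 151.5 55.7 (true 150 56) ang 39.8
caul top mean [598.5 267.8] size 110.0 42.3 (true 110 44) ang 42.0
caul side mean [600.5 271.4] size 109.6 47.8 (true 110 44) ang 43.3
iron top mean [599.2 267.5] size 66.7 37.5 (true 64 40) ang 45.7
iron side mean [597.4 280.5] size 59.7 43.5 (true 64 40) ang 47.5
rackbase top mean [379.1 322.6] size 122.3 97.5 (true 124 96) ang 23.9
rackbase side mean [379.8 323.1] size 124.6 95.0 (true 124 96) ang 24.7
knob [[0.5962 0.2651]] [[0.5988 0.2657]]
mat side (array([539.9836,  57.4131]), array([91.4298, 91.2516]), 63.59906768798828)
mat top (array([538.511 ,  52.7655]), array([94.1263, 93.8988]), 63.623802185058594)Traceback (most recent call last):
  File "<stdin>", line 19, in <module>
  File "h.py", line 18, in blob
    k=max(cv2.findContours(m,cv2.RETR_EXTERNAL,cv2.CHAIN_APPROX_NONE)[0],key=cv2.contourArea)
ValueError: max() iterable argument is empty
```

```bash
cat >> h.py <<'E'
def go(x,y,z,jaw):
    """jaw: wanted world direction of tool x, deg (mod 180); prints turn about tool y and shift in mm in tool axes after the turn / before the turn"""
    s=get_state(); M=R.from_quat(s["tcp_rot"]).as_matrix(); d=(np.array([x,y,z])*1000-s["eef_pos"]*1000)
    now=np.degrees(np.arctan2(M[1,0],M[0,0])); dy=(jaw-now+90)%180-90   # world yaw change
    N=R.from_euler("z",dy,degrees=True).as_matrix()@M
    ay=-np.radians(dy)
    print("t%.2f pos %s jaw %.1f tilt %.4f open %.3f q6 %.2f F %s"%(s["time"],(s["eef_pos"]*1000).round(1),now,np.hypot(*M[:2,1]),s["opening"],s["qpos"][5],s["contact_force"].round(1)))
    print("turn ay %.3f rad; shift now-axes %s; after-turn axes %s"%(ay,(M.T@d).round(1),(N.T@d).round(1)))
    print("levelling (tool rotvec)",np.cross([0,1,0],M.T@[0,0,-1]).round(4))
E
python3 - <<'E'
from h import *
M=R.from_quat(get_state()["tcp_rot"]).as_matrix();print(M)
go(.598,.267,.24,136.5)
go(.5,-.3,.24,136.5)
E
```

```text
[[ 0.2453 -0.0001  0.9694]
 [-0.9694  0.0008  0.2453]
 [-0.0008 -1.      0.0001]]
t0.30 pos [ 165.6 -654.2  241.8] jaw -75.8 tilt 0.0008 open 1.003 q6 -0.15 F [ 0.2  1.3 -0.5]
turn ay -0.564 rad; shift now-axes [-786.9    2.5  645.2]; after-turn axes [-320.4    2.2  965.8]
levelling (tool rotvec) [-0.0001  0.     -0.0008]
t0.30 pos [ 165.6 -654.2  241.8] jaw -75.8 tilt 0.0008 open 1.003 q6 -0.15 F [ 0.2  1.3 -0.5]
turn ay -0.564 rad; shift now-axes [-261.3    2.1  411.1]; after-turn axes [ -1.2   1.9 487.1]
levelling (tool rotvec) [-0.0001  0.     -0.0008]
```

```bash
python3 -m inch '[{"ay":-0.113,"z":10},{"ay":-0.113,"z":20},{"ay":-0.113,"z":30},{"ay":-0.113,"z":40},{"ay":-0.112,"z":40}]' 30
python3 -m inch '[{"z":40},{"z":40},{"z":40},{"z":40},{"z":40}]'
python3 -m inch '[{"z":40},{"z":40},{"z":30,"x":-20},{"z":25,"x":-30},{"z":25,"x":-30}]'
python3 -c "
from h import *
go(.598,.267,.2,136.5)"
```

```text
t0.30 pos [ 165.6 -654.2  241.8] jaw -75.8 tilt 0.0008 open 1.003 q6 -0.15 F [ 0.2  1.3 -0.5]
turn ay -0.564 rad; shift now-axes [-786.9   42.5  645.2]; after-turn axes [-320.4   42.2  965.8]
levelling (tool rotvec) [-0.0001  0.     -0.0008]validation failed for argument at $[0]...
validation failed for argument at $[0]...
validation failed for argument at $[0]...
```

```bash
python3 -m inch '[{"ax":0,"ay":-0.113,"az":0,"x":0,"y":0,"z":10,"hand":-1},{"ax":0,"ay":-0.113,"az":0,"x":0,"y":0,"z":20,"hand":-1},{"ax":0,"ay":-0.113,"az":0,"x":0,"y":0,"z":30,"hand":-1},{"ax":0,"ay":-0.113,"az":0,"x":0,"y":0,"z":40,"hand":-1},{"ax":0,"ay":-0.112,"az":0,"x":0,"y":0,"z":40,"hand":-1}]' 30
python3 -c "
from h import *
go(.598,.267,.2,136.5)"
```

```text
time: 0.72
eef_pos: [0.2853, -0.5831, 0.2421]
tcp_rot: [0.657, -0.261, 0.261, -0.657]
contact_force: [0.8, -0.6, 0.0]
opening: 0.999
t0.72 pos [ 285.3 -583.1  242.1] jaw -43.3 tilt 0.0004 open 0.999 q6 -0.52 F [ 0.8 -0.6  0. ]
turn ay 0.004 rad; shift now-axes [-355.1   42.   833.3]; after-turn axes [-358.4   42.   831.9]
levelling (tool rotvec) [-0.      0.      0.0004]
```

```bash
python3 -m inch '[{"ax":0,"ay":0,"az":0,"x":0,"y":0,"z":40,"hand":-1},{"ax":0,"ay":0,"az":0,"x":0,"y":0,"z":40,"hand":-1},{"ax":0,"ay":0,"az":0,"x":0,"y":0,"z":40,"hand":-1},{"ax":0,"ay":0,"az":0,"x":0,"y":0,"z":40,"hand":-1},{"ax":0,"ay":0,"az":0,"x":0,"y":0,"z":40,"hand":-1}]' >/dev/null
python3 -m inch '[{"ax":0,"ay":0,"az":0,"x":0,"y":0,"z":40,"hand":-1},{"ax":0,"ay":0,"az":0,"x":-10,"y":0,"z":40,"hand":-1},{"ax":0,"ay":0,"az":0,"x":-15,"y":0,"z":38,"hand":-1},{"ax":0,"ay":0,"az":0,"x":-20,"y":0,"z":36,"hand":-1},{"ax":0,"ay":0,"az":0,"x":-25,"y":0,"z":32,"hand":-1}]'
python3 -m inch '[{"ax":0,"ay":0,"az":0,"x":-25,"y":0,"z":32,"hand":-1},{"ax":0,"ay":0,"az":0,"x":-25,"y":0,"z":32,"hand":-1},{"ax":0,"ay":0,"az":0,"x":-25,"y":0,"z":32,"hand":-1},{"ax":0,"ay":0,"az":0,"x":-25,"y":0,"z":32,"hand":-1},{"ax":0,"ay":0,"az":0,"x":-25,"y":0,"z":32,"hand":-1}]'
python3 -c "
from h import *
go(.598,.267,.2,136.5)"
```

```text
time: 1.55
eef_pos: [0.5004, -0.2532, 0.2424]
tcp_rot: [-0.657, 0.262, -0.262, 0.657]
contact_force: [0.2, -0.4, 0.7]
opening: 1.0
time: 1.97
eef_pos: [0.5187, -0.0509, 0.2426]
tcp_rot: [-0.657, 0.262, -0.262, 0.657]
contact_force: [0.4, 0.2, 0.1]
opening: 1.003
t1.97 pos [518.7 -50.9 242.6] jaw -43.5 tilt 0.0007 open 1.003 q6 0.47 F [0.4 0.2 0.1]
turn ay 0.000 rad; shift now-axes [-161.3   42.6  285.2]; after-turn axes [-161.3   42.6  285.2]
levelling (tool rotvec) [-0.0004  0.      0.0006]
```

```bash

python3 -m inch '[{"ax":0,"ay":0,"az":0,"x":-18,"y":0,"z":32,"hand":-1},{"ax":0,"ay":0,"az":0,"x":-18,"y":0,"z":32,"hand":-1},{"ax":0,"ay":0,"az":0,"x":-18,"y":0,"z":32,"hand":-1},{"ax":0,"ay":0,"az":0,"x":-18,"y":0,"z":32,"hand":-1},{"ax":0,"ay":0,"az":0,"x":-18,"y":0,"z":32,"hand":-1}]' >/dev/null
python3 -m inch '[{"ax":0,"ay":0,"az":0,"x":-18,"y":10,"z":32,"hand":-1},{"ax":0,"ay":0,"az":0,"x":-18,"y":10,"z":32,"hand":-1},{"ax":0,"ay":0,"az":0,"x":-18,"y":10,"z":32,"hand":-1},{"ax":0,"ay":0,"az":0,"x":-12,"y":10,"z":20,"hand":-1},{"ax":0,"ay":0,"az":0,"x":-5,"y":2.6,"z":9,"hand":-1}]' >/dev/null
python3 - <<'E'
from h import *
s=read_camera("side");c=read_camera("top")
go(.598,.267,.09,136.5)
e=get_state()["eef_pos"];print("tcp px side",prj(s,e),"top",prj(c,e))
b=np.hstack([cv2.resize(i[y:y+150,x:x+100],None,fx=4,fy=4,interpolation=cv2.INTER_CUBIC) for i,x,y in((s["img"],145,205),(c["img"],125,85))])
cv2.imwrite("pics/c.png",b[:,:,::-1])
E
```

```text
t2.90 pos [597.6 265.8 198.5] jaw -43.3 tilt 0.0022 open 1.003 q6 1.02 F [1.  0.5 0.3]
turn ay 0.003 rad; shift now-axes [ -0.5 108.5   1.3]; after-turn axes [ -0.5 108.5   1.3]
levelling (tool rotvec) [ 0.002  0.    -0.001]
tcp px side [[182.2964 229.1442]] top [[159.613 138.017]]
```

View pics/c.png

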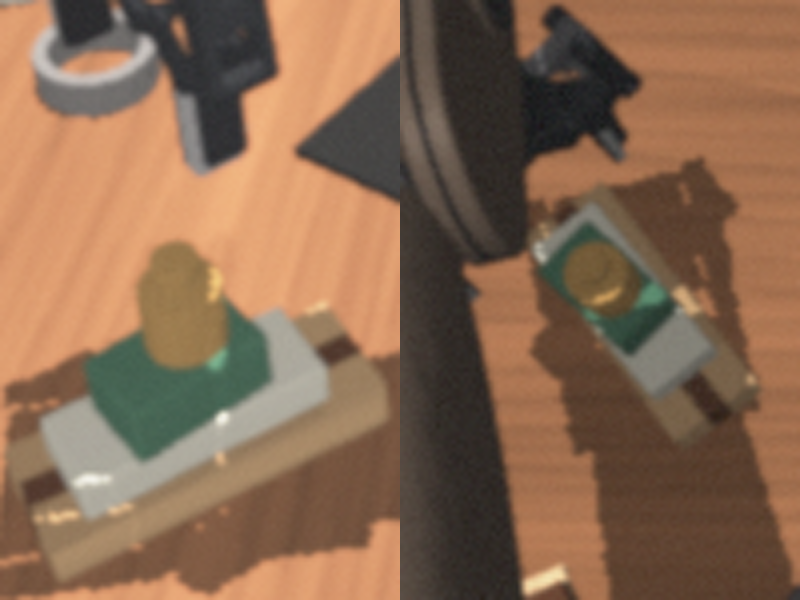

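```bash
python3 - <<'E'
from h import *
s=read_camera("side");c=read_camera("top")
print(unp(s,(191.2,282.5),.089),unp(c,(174.5,155),.104))
print(prj(s,[.598,.267,.089]),prj(s,[.598,.267,.119]),prj(c,[.598,.267,.119]))
E
```

```text
[[0.5977 0.267 ]] [[0.5924 0.2645]]
[[191.0138 282.4823]] [[188.6784 269.0894]] [[171.3627 150.2633]]
```

```bash

python3 -m inch '[{"ax":0,"ay":0,"az":0,"x":0,"y":25,"z":1,"hand":-1},{"ax":0,"ay":0,"az":0,"x":0,"y":25,"z":0,"hand":-1},{"ax":0,"ay":0,"az":0,"x":0,"y":25,"z":0,"hand":-1},{"ax":0,"ay":0,"az":0,"x":0,"y":20,"z":0,"hand":-1},{"ax":0,"ay":0,"az":0,"x":0,"y":13,"z":0,"hand":-1}]' 30
python3 -m inch '[{"ax":0,"ay":0,"az":0,"x":0,"y":0,"z":0,"hand":0.2},{"ax":0,"ay":0,"az":0,"x":0,"y":0,"z":0,"hand":1},{"ax":0,"ay":0,"az":0,"x":0,"y":0,"z":0,"hand":1},{"ax":0,"ay":0,"az":0,"x":0,"y":0,"z":0,"hand":1},{"ax":0,"ay":0,"az":0,"x":0,"y":0,"z":0,"hand":1}]' 30
python3 -m inch '[{"ax":0,"ay":0,"az":0,"x":0,"y":0,"z":0,"hand":1},{"ax":0,"ay":0,"az":0,"x":0,"y":0,"z":0,"hand":1}]' 40
python3 - <<'E'
from h import *
s=read_camera("side")
go(.366,-.301,.2,136.5)
cv2.imwrite("pics/d.png",cv2.resize(s["img"][210:350,120:260],None,fx=4,fy=4,interpolation=cv2.INTER_CUBIC)[:,:,::-1])
E
```

```text
time: 3.42
eef_pos: [0.5982, 0.2632, 0.0902]
tcp_rot: [0.657, -0.263, 0.262, -0.656]
contact_force: [-0.7, 0.0, -0.3]
opening: 1.0
time: 3.83
eef_pos: [0.6003, 0.2658, 0.0944]
tcp_rot: [-0.656, 0.261, -0.263, 0.658]
contact_force: [-1.6, 0.6, 2.7]
opening: 0.384
time: 4.0
eef_pos: [0.6003, 0.2658, 0.0944]
tcp_rot: [-0.656, 0.261, -0.263, 0.658]
contact_force: [-0.6, -0.3, 6.5]
opening: 0.38
t4.05 pos [600.3 265.8  94.4] jaw -43.5 tilt 0.0037 open 0.380 q6 1.02 F [-1.  -0.5  6. ]
turn ay 0.000 rad; shift now-axes [ 220.2 -106.9 -572.2]; after-turn axes [ 220.4 -106.9 -572.1]
levelling (tool rotvec) [-0.003   0.      0.0022]
```

View pics/d.png

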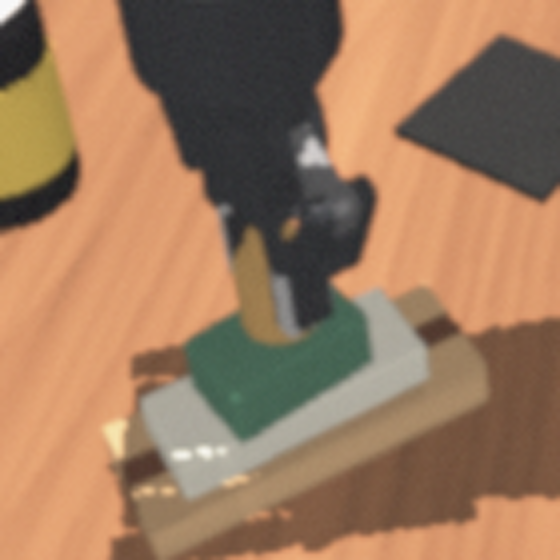

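```bash

python3 -m inch '[{"ax":0,"ay":0,"az":0,"x":0,"y":-5,"z":0,"hand":1},{"ax":0,"ay":0,"az":0,"x":0,"y":-15,"z":0,"hand":1},{"ax":0,"ay":0,"az":0,"x":0,"y":-25,"z":0,"hand":1},{"ax":0,"ay":0,"az":0,"x":0,"y":-15,"z":0,"hand":1},{"ax":0,"ay":0,"az":0,"x":0,"y":0,"z":0,"hand":1}]' 40
python3 - <<'E'
from h import *
s=read_camera("side");c=read_camera("top")
go(.366,-.301,.2,136.5)
e=get_state()["eef_pos"];print(prj(s,e),prj(s,e-[0,0,.0204]))
b=np.hstack([cv2.resize(i[y:y+150,x:x+100],None,fx=4,fy=4,interpolation=cv2.INTER_CUBIC) for i,x,y in((s["img"],145,205),(c["img"],125,85))])
cv2.imwrite("pics/e.png",b[:,:,::-1])
E
```

```text
time: 4.47
eef_pos: [0.6013, 0.2662, 0.157]
tcp_rot: [-0.655, 0.259, -0.264, 0.659]
contact_force: [0.9, 0.4, -1.6]
opening: 0.379
t4.57 pos [599.  265.5 152.5] jaw -43.5 tilt 0.0013 open 0.383 q6 1.02 F [-0.6 -0.2 -2.4]
turn ay 0.000 rad; shift now-axes [ 220.7  -48.  -571.3]; after-turn axes [ 220.9  -48.  -571.3]
levelling (tool rotvec) [-0.0011  0.      0.0007]
[[185.5409 252.4822]] [[187.2511 262.2631]]
```

View pics/e.png

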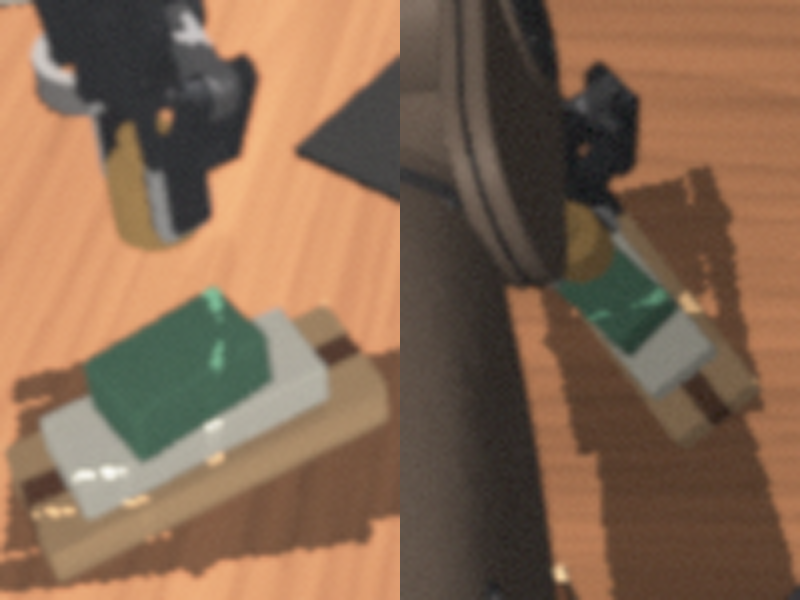

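```bash

python3 -m inch '[{"ax":0,"ay":0,"az":0,"x":4,"y":-12,"z":-10,"hand":1},{"ax":0,"ay":0,"az":0,"x":8,"y":-12,"z":-20,"hand":1},{"ax":0,"ay":0,"az":0,"x":12,"y":-12,"z":-30,"hand":1},{"ax":0,"ay":0,"az":0,"x":14,"y":-12,"z":-35,"hand":1},{"ax":0,"ay":0,"az":0,"x":14,"y":0,"z":-37,"hand":1}]' 40 >/dev/null
python3 -m inch '[{"ax":0,"ay":0,"az":0,"x":14,"y":0,"z":-37,"hand":1},{"ax":0,"ay":0,"az":0,"x":14,"y":0,"z":-37,"hand":1},{"ax":0,"ay":0,"az":0,"x":14,"y":0,"z":-37,"hand":1},{"ax":0,"ay":0,"az":0,"x":14,"y":0,"z":-37,"hand":1},{"ax":0,"ay":0,"az":0,"x":14,"y":0,"z":-37,"hand":1}]' 40
python3 -m inch '[{"ax":0,"ay":0,"az":0,"x":14,"y":0,"z":-37,"hand":1},{"ax":0,"ay":0,"az":0,"x":14,"y":0,"z":-37,"hand":1},{"ax":0,"ay":0,"az":0,"x":14,"y":0,"z":-37,"hand":1},{"ax":0,"ay":0,"az":0,"x":14,"y":0,"z":-37,"hand":1},{"ax":0,"ay":0,"az":0,"x":10,"y":0,"z":-27,"hand":1}]' 40
python3 -m inch '[{"ax":0,"ay":0,"az":0,"x":8,"y":0,"z":-20,"hand":1},{"ax":0,"ay":0,"az":0,"x":4,"y":0,"z":-10,"hand":1},{"ax":0,"ay":0,"az":0,"x":0,"y":0,"z":0,"hand":1},{"ax":0,"ay":0,"az":0,"x":0,"y":0,"z":0,"hand":1}]' 40
python3 - <<'E'
from h import *
go(.366,-.301,.1,136.5)
E
```

```text
time: 5.4
eef_pos: [0.467, -0.0496, 0.1978]
tcp_rot: [0.657, -0.263, 0.261, -0.657]
contact_force: [1.2, -0.2, -1.9]
opening: 0.38
time: 5.82
eef_pos: [0.3944, -0.2226, 0.198]
tcp_rot: [-0.657, 0.263, -0.261, 0.657]
contact_force: [-0.5, -0.3, -1.8]
opening: 0.381
time: 6.15
eef_pos: [0.3844, -0.2502, 0.1986]
tcp_rot: [-0.656, 0.263, -0.262, 0.657]
contact_force: [-0.4, 0.2, -1.3]
opening: 0.382
t6.15 pos [ 384.4 -250.2  198.6] jaw -43.5 tilt 0.0027 open 0.382 q6 -0.04 F [-0.4  0.2 -1.3]
turn ay -0.001 rad; shift now-axes [ 21.9  98.5 -49.6]; after-turn axes [ 21.9  98.5 -49.6]
levelling (tool rotvec) [-0.0009  0.     -0.0026]
```

```bash

python3 -m inch '[{"ax":0,"ay":0,"az":0,"x":7,"y":20,"z":-17,"hand":1},{"ax":0,"ay":0,"az":0,"x":8,"y":30,"z":-17,"hand":1},{"ax":0,"ay":0,"az":0,"x":7,"y":35,"z":-16,"hand":1},{"ax":0,"ay":0,"az":0,"x":0,"y":33,"z":0,"hand":1},{"ax":0,"ay":0,"az":0,"x":0,"y":12,"z":0,"hand":1}]' 40
python3 - <<'E'
from h import *
s=read_camera("side");c=read_camera("top")
go(.366,-.301,.028,136.5)
e=get_state()["eef_pos"]
for n,k in(("s",s),("t",c)): print(n,prj(k,e),prj(k,e-[0,0,.0204]),prj(k,[.366,-.301,.006]))
b=np.hstack([cv2.resize(i[y:y+150,x:x+100],None,fx=4,fy=4,interpolation=cv2.INTER_CUBIC) for i,x,y in((s["img"],280,60),(c["img"],400,200))])
cv2.imwrite("pics/f.png",b[:,:,::-1])
E
```

```text
time: 6.57
eef_pos: [0.3645, -0.2986, 0.0646]
tcp_rot: [-0.655, 0.265, -0.259, 0.659]
contact_force: [-0.8, 1.5, -3.2]
opening: 0.382
t6.67 pos [ 365.  -298.7   66. ] jaw -43.4 tilt 0.0089 open 0.377 q6 -0.14 F [-0.6 -0.1 -3.1]
turn ay 0.002 rad; shift now-axes [ 2.6 38.  -1.1]; after-turn axes [ 2.6 38.  -1.1]
levelling (tool rotvec) [-0.0017  0.     -0.0088]
s [[333.9933 139.5192]] [[333.34   146.2602]] [[331.7612 158.5106]]
t [[446.1317 270.6726]] [[442.8162 270.822 ]] [[437.8413 270.6699]]
```

View pics/f.png

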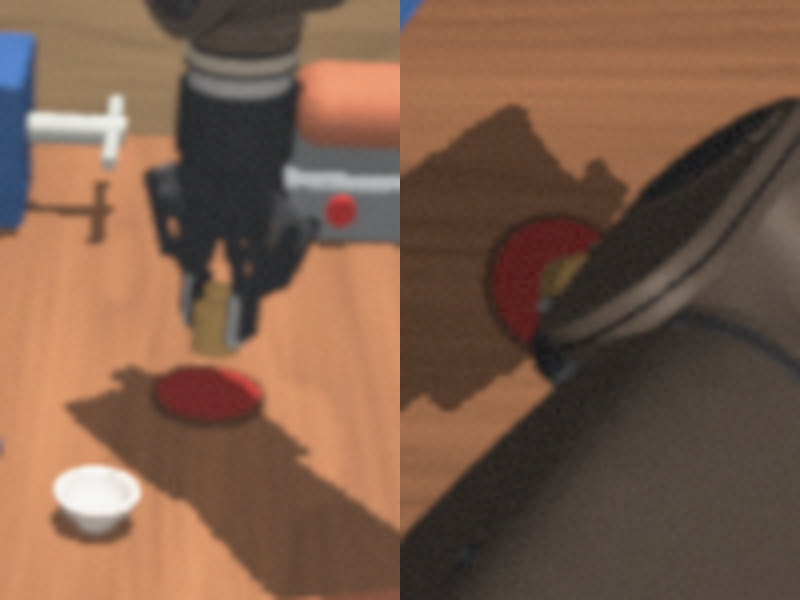

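```bash

python3 -m inch '[{"ax":0,"ay":0,"az":-0.008,"x":2.5,"y":10,"z":-1,"hand":1},{"ax":0,"ay":0,"az":0,"x":0,"y":14,"z":0,"hand":1},{"ax":0,"ay":0,"az":0,"x":0,"y":8,"z":0,"hand":1},{"ax":0,"ay":0,"az":0,"x":0,"y":3,"z":0,"hand":1},{"ax":0,"ay":0,"az":0,"x":0,"y":0,"z":0,"hand":1}]' 40
python3 -m inch '[{"ax":0,"ay":0,"az":0,"x":0,"y":1.5,"z":0,"hand":1},{"ax":0,"ay":0,"az":0,"x":0,"y":1,"z":0,"hand":1},{"ax":0,"ay":0,"az":0,"x":0,"y":0,"z":0,"hand":1}]' 40
```

```text
time: 7.08
eef_pos: [0.368, -0.3043, 0.0348]
tcp_rot: [0.658, -0.259, 0.264, -0.656]
contact_force: [-0.4, 0.1, -1.8]
opening: 0.377
time: 7.33
eef_pos: [0.3679, -0.3052, 0.0328]
tcp_rot: [0.658, -0.259, 0.265, -0.656]
contact_force: [0.3, -0.4, -2.0]
opening: 0.376
```

```bash

python3 -m inch '[{"ax":0,"ay":0,"az":0,"x":0,"y":2,"z":0,"hand":1},{"ax":0,"ay":0,"az":0,"x":0,"y":2,"z":0,"hand":1},{"ax":0,"ay":0,"az":0,"x":0,"y":0,"z":0,"hand":1}]' 40
python3 -m inch '[{"ax":0,"ay":0,"az":0,"x":0,"y":2,"z":0,"hand":1},{"ax":0,"ay":0,"az":0,"x":0,"y":0,"z":0,"hand":1}]' 40
python3 -c "
from h import *
go(.366,-.301,.0264,136.5)"
```

```text
time: 7.58
eef_pos: [0.3674, -0.3049, 0.0279]
tcp_rot: [0.658, -0.26, 0.264, -0.656]
contact_force: [-0.5, 0.6, -1.7]
opening: 0.379
time: 7.75
eef_pos: [0.3677, -0.3052, 0.0265]
tcp_rot: [0.658, -0.259, 0.265, -0.656]
contact_force: [-1.0, 0.5, 0.9]
opening: 0.382
t7.75 pos [ 367.7 -305.2   26.5] jaw -43.5 tilt 0.0079 open 0.382 q6 -0.15 F [-1.   0.5  0.9]
turn ay 0.000 rad; shift now-axes [-4.2  0.1  1.9]; after-turn axes [-4.2  0.1  1.9]
levelling (tool rotvec) [ 0.     -0.      0.0079]
```

```bash

python3 -m inch '[{"ax":0,"ay":0,"az":0,"x":0,"y":0,"z":0,"hand":0},{"ax":0,"ay":0,"az":0,"x":0,"y":0,"z":0,"hand":-0.3},{"ax":0,"ay":0,"az":0,"x":0,"y":0,"z":0,"hand":-0.6},{"ax":0,"ay":0,"az":0,"x":0,"y":0,"z":0,"hand":-1},{"ax":0,"ay":0,"az":0,"x":0,"y":0,"z":0,"hand":-1}]' 40
python3 -m inch '[{"ax":0,"ay":0,"az":0.004,"x":0,"y":-15,"z":0,"hand":-1},{"ax":0,"ay":0,"az":0.004,"x":0,"y":-30,"z":0,"hand":-1},{"ax":0,"ay":0,"az":0,"x":0,"y":-40,"z":0,"hand":-1},{"ax":0,"ay":0,"az":0,"x":0,"y":-40,"z":0,"hand":-1},{"ax":0,"ay":0,"az":0,"x":0,"y":-20,"z":0,"hand":-1}]' 40
python3 -c "
from h import *
s=read_camera('side')
cv2.imwrite('pics/g.png',cv2.resize(s['img'][100:220,250:410],None,fx=3,fy=3,interpolation=cv2.INTER_CUBIC)[:,:,::-1])
go(.598,.270,.17,136.5)"
```

```text
time: 8.17
eef_pos: [0.3677, -0.3051, 0.0263]
tcp_rot: [0.658, -0.259, 0.265, -0.656]
contact_force: [-0.1, -0.1, -0.7]
opening: 0.999
time: 8.58
eef_pos: [0.3689, -0.3066, 0.1765]
tcp_rot: [0.658, -0.26, 0.264, -0.655]
contact_force: [-0.1, -0.1, 1.0]
opening: 0.999
t8.63 pos [ 370.1 -308.   179.6] jaw -43.5 tilt 0.0134 open 1.004 q6 -0.15 F [ 0.9 -1.   1.7]
turn ay 0.001 rad; shift now-axes [-232.4    5.4  576.3]; after-turn axes [-232.7    5.4  576.2]
levelling (tool rotvec) [ 0.0019 -0.      0.0133]
```

View pics/g.png

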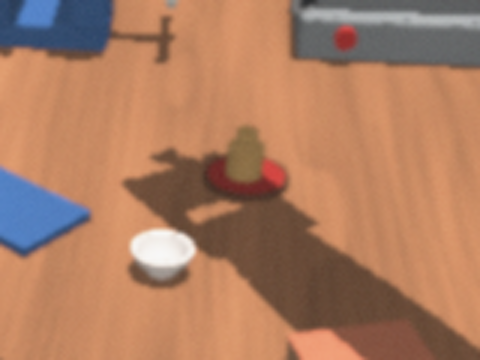

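```bash

python3 -m inch '[{"ax":0,"ay":0,"az":0,"x":-4,"y":0,"z":10,"hand":-1},{"ax":0,"ay":0,"az":0.006,"x":-8,"y":0,"z":20,"hand":-1},{"ax":0,"ay":0,"az":0.006,"x":-12,"y":0,"z":30,"hand":-1},{"ax":0,"ay":0,"az":0,"x":-15,"y":0,"z":37,"hand":-1},{"ax":0,"ay":0,"az":0,"x":-15,"y":0,"z":37,"hand":-1}]' 30 >/dev/null
python3 -m inch '[{"ax":0,"ay":0,"az":0,"x":-15,"y":0,"z":37,"hand":-1},{"ax":0,"ay":0,"az":0,"x":-15,"y":0,"z":37,"hand":-1},{"ax":0,"ay":0,"az":0,"x":-15,"y":0,"z":37,"hand":-1},{"ax":0,"ay":0,"az":0,"x":-15,"y":0,"z":37,"hand":-1},{"ax":0,"ay":0,"az":0,"x":-15,"y":0,"z":37,"hand":-1}]' 30 >/dev/null
python3 -m inch '[{"ax":0,"ay":0,"az":0,"x":-15,"y":0,"z":37,"hand":-1},{"ax":0,"ay":0,"az":0,"x":-15,"y":0,"z":37,"hand":-1},{"ax":0,"ay":0,"az":0,"x":-15,"y":0,"z":37,"hand":-1},{"ax":0,"ay":0,"az":0,"x":-15,"y":0,"z":37,"hand":-1},{"ax":0,"ay":0,"az":0,"x":-15,"y":0,"z":37,"hand":-1}]' 30 
python3 - <<'E'
from h import *
s=read_camera("side");c=read_camera("top")
B=lambda p:np.array(p)/4+[145,205]-.4
P=unp(s,B([(87,367),(212,288),(268,338),(143,412)]),.074)*1000
print(P,P.mean(0),cv2.minAreaRect(P.astype(np.float32)))
go(.598,.270,.17,136.5)
E
```

```text
time: 9.88
eef_pos: [0.5648, 0.2038, 0.1706]
tcp_rot: [-0.656, 0.267, -0.256, 0.658]
contact_force: [1.3, 0.2, -0.2]
opening: 1.001
[[634.3866 286.6266]
 [596.28   239.6094]
 [566.6481 263.9545]
 [605.7419 305.975 ]] [600.7641 274.0414] ((600.6731567382812, 275.1625061035156), (60.519081115722656, 38.350067138671875), 50.59400177001953)
t9.98 pos [565.5 206.3 170.7] jaw -43.2 tilt 0.0152 open 1.000 q6 0.93 F [-0.1 -0.3 -0.2]
turn ay 0.005 rad; shift now-axes [-19.9   0.9  68.7]; after-turn axes [-20.3   0.9  68.6]
levelling (tool rotvec) [ 0.0015  0.     -0.0151]
```

```bash

python3 -m inch '[{"ax":0,"ay":0.005,"az":-0.015,"x":-7,"y":0,"z":25,"hand":-1},{"ax":0,"ay":0,"az":0,"x":-7,"y":0,"z":24,"hand":-1},{"ax":0,"ay":0,"az":0,"x":-6,"y":10,"z":16,"hand":-1},{"ax":0,"ay":0,"az":0,"x":0,"y":10,"z":5,"hand":-1},{"ax":0,"ay":0,"az":0,"x":0,"y":0,"z":0,"hand":-1}]' 30 
python3 - <<'E'
from h import *
go(.600,.271,.068,137)
s=read_camera("side");c=read_camera("top")
b=np.hstack([cv2.resize(i[y:y+150,x:x+100],None,fx=4,fy=4,interpolation=cv2.INTER_CUBIC) for i,x,y in((s["img"],145,205),(c["img"],125,85))])
cv2.imwrite("pics/i.png",b[:,:,::-1])
e=get_state()["eef_pos"]
for n,k in(("s",s),("t",c)): print(n,prj(k,e)); 
E
```

```text
time: 10.4
eef_pos: [0.5976, 0.2656, 0.1485]
tcp_rot: [0.658, -0.264, 0.262, -0.654]
contact_force: [-0.7, -1.2, -0.4]
opening: 1.004
t10.40 pos [597.6 265.6 148.5] jaw -43.7 tilt 0.0071 open 1.004 q6 1.03 F [-0.7 -1.2 -0.4]
turn ay -0.012 rad; shift now-axes [-2.  80.4  6.1]; after-turn axes [-1.9 80.4  6.1]
levelling (tool rotvec) [ 0.0071  0.     -0.001 ]
s [[186.1719 252.8432]]
t [[167.8962 145.307 ]]
```

View pics/i.png

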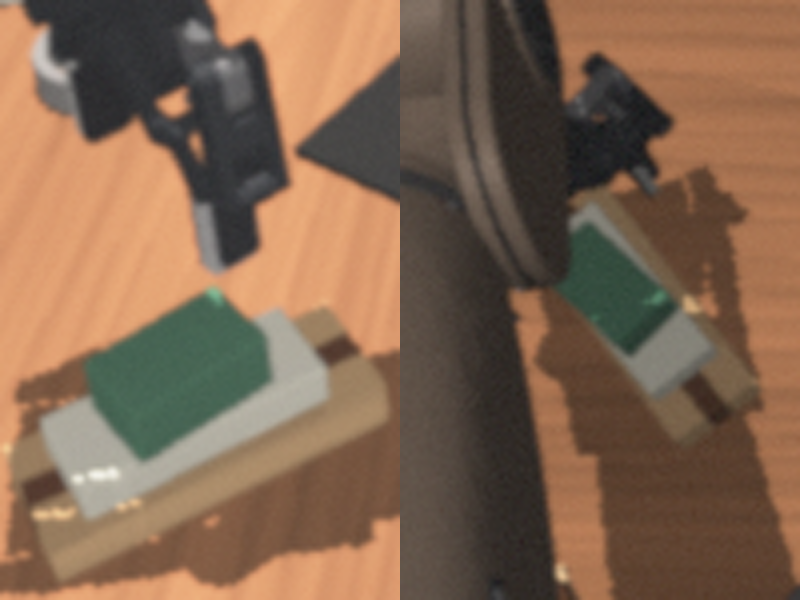

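```bash

python3 -m inch '[{"ax":0,"ay":-0.012,"az":0,"x":-2,"y":15,"z":4,"hand":-1},{"ax":0,"ay":0,"az":0,"x":0,"y":25,"z":2,"hand":-1},{"ax":0,"ay":0,"az":0,"x":0,"y":22,"z":0,"hand":-1},{"ax":0,"ay":0,"az":0,"x":0,"y":15,"z":0,"hand":-1},{"ax":0,"ay":0,"az":0,"x":0,"y":3,"z":0,"hand":-1}]' 30 
python3 -m inch '[{"ax":0,"ay":0,"az":0,"x":0,"y":0,"z":0,"hand":-0.5},{"ax":0,"ay":0,"az":0,"x":0,"y":0,"z":0,"hand":0},{"ax":0,"ay":0,"az":0,"x":0,"y":0,"z":0,"hand":0.5},{"ax":0,"ay":0,"az":0,"x":0,"y":0,"z":0,"hand":1},{"ax":0,"ay":0,"az":0,"x":0,"y":0,"z":0,"hand":1}]' 50
python3 -m inch '[{"ax":0,"ay":0,"az":0,"x":0,"y":0,"z":0,"hand":1},{"ax":0,"ay":0,"az":0,"x":0,"y":0,"z":0,"hand":1}]' 70
python3 -c "
from h import *
go(.600,.271,.15,137)"
```

```text
time: 10.92
eef_pos: [0.6004, 0.2697, 0.0691]
tcp_rot: [0.66, -0.261, 0.259, -0.656]
contact_force: [-1.0, -1.0, -0.1]
opening: 0.999
time: 11.33
eef_pos: [0.6043, 0.2718, 0.0759]
tcp_rot: [-0.657, 0.258, -0.262, 0.658]
contact_force: [-0.9, 0.9, 4.0]
opening: 0.446
time: 11.5
eef_pos: [0.6044, 0.2718, 0.076]
tcp_rot: [-0.657, 0.258, -0.262, 0.658]
contact_force: [-0.6, 1.2, 6.4]
opening: 0.442
t11.50 pos [604.4 271.8  76. ] jaw -43.1 tilt 0.0057 open 0.442 q6 1.02 F [-0.6  1.2  6.4]
turn ay -0.001 rad; shift now-axes [ -2.3 -74.   -3.3]; after-turn axes [ -2.3 -74.   -3.3]
levelling (tool rotvec) [-0.0033  0.      0.0047]
```

```bash

python3 -m inch '[{"ax":0,"ay":0,"az":0,"x":0,"y":-5,"z":0,"hand":1},{"ax":0,"ay":0,"az":0,"x":0,"y":-10,"z":0,"hand":1},{"ax":0,"ay":0,"az":0,"x":0,"y":-20,"z":0,"hand":1},{"ax":0,"ay":0,"az":0,"x":0,"y":-20,"z":0,"hand":1},{"ax":0,"ay":0,"az":0,"x":0,"y":-5,"z":0,"hand":1}]' 70 
python3 - <<'E'
from h import *
s=read_camera("side");c=read_camera("top")
go(.539,.055,.12,136.5)
b=np.hstack([cv2.resize(i[y:y+150,x:x+100],None,fx=4,fy=4,interpolation=cv2.INTER_CUBIC) for i,x,y in((s["img"],145,205),(c["img"],125,85))])
cv2.imwrite("pics/j.png",b[:,:,::-1])
E
```

```text
time: 11.92
eef_pos: [0.6041, 0.2715, 0.1363]
tcp_rot: [-0.657, 0.257, -0.262, 0.658]
contact_force: [1.2, 0.1, -5.2]
opening: 0.442
t12.02 pos [603.6 271.4 134.7] jaw -43.1 tilt 0.0050 open 0.440 q6 1.02 F [-0.3 -0.4 -6.1]
turn ay 0.007 rad; shift now-axes [ 100.6   14.8 -202.2]; after-turn axes [ 102.    14.8 -201.4]
levelling (tool rotvec) [-0.0021  0.      0.0045]
```

View pics/j.png

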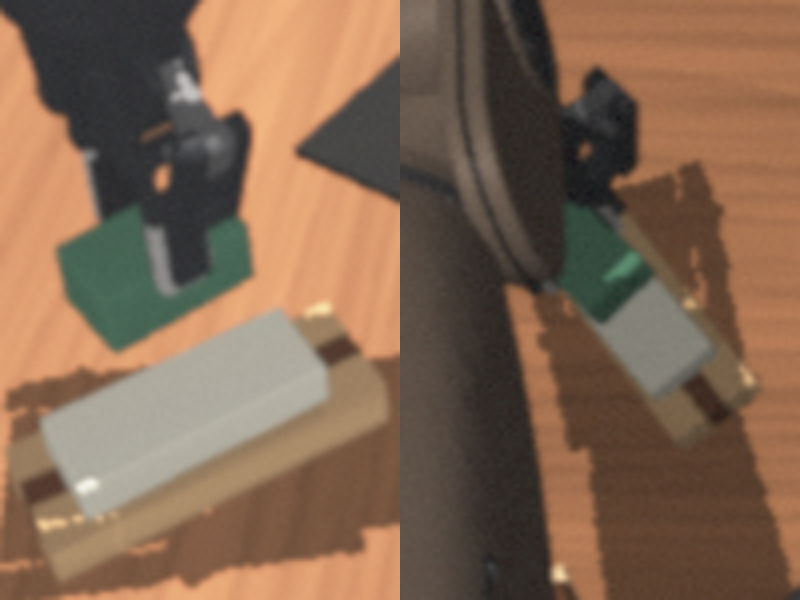

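```bash

python3 -m inch '[{"ax":0,"ay":0,"az":0,"x":5,"y":0,"z":-10,"hand":1},{"ax":0,"ay":0,"az":0,"x":10,"y":0,"z":-20,"hand":1},{"ax":0,"ay":0,"az":0,"x":15,"y":0,"z":-30,"hand":1},{"ax":0,"ay":0,"az":0,"x":17,"y":0,"z":-34,"hand":1},{"ax":0,"ay":0,"az":0,"x":17,"y":0,"z":-34,"hand":1}]' 70 >/dev/null
python3 -m inch '[{"ax":0,"ay":0,"az":0,"x":16,"y":0,"z":-32,"hand":1},{"ax":0,"ay":0,"az":0,"x":11,"y":10,"z":-22,"hand":1},{"ax":0,"ay":0,"az":0,"x":7,"y":20,"z":-13,"hand":1},{"ax":0,"ay":0,"az":0,"x":3,"y":20,"z":-6,"hand":1},{"ax":0,"ay":0,"az":0,"x":0,"y":10,"z":0,"hand":1}]' 70 >/dev/null
python3 - <<'E'
from h import *
s=read_camera("side");c=read_camera("top")
go(.539,.055,.038,136.5)
e=get_state()["eef_pos"]
for n,k in(("s",s),("t",c)): print(n,prj(k,e),prj(k,[.539,.055,.006]))
b=np.hstack([cv2.resize(i[y:y+150,x:x+100],None,fx=4,fy=4,interpolation=cv2.INTER_CUBIC) for i,x,y in((s["img"],200,150),(c["img"],230,120))])
cv2.imwrite("pics/k.png",b[:,:,::-1])
E
```

```text
t12.95 pos [536.1  55.2  70. ] jaw -43.2 tilt 0.0066 open 0.444 q6 0.67 F [-0.7 -0.4 -5.9]
turn ay 0.006 rad; shift now-axes [ 2.4 31.9  2. ]; after-turn axes [ 2.4 31.9  2.1]
levelling (tool rotvec) [ 0.0053  0.     -0.0039]
s [[250.6321 213.8617]] [[250.2969 237.599 ]]
t [[275.3268 186.2683]] [[276.8918 190.8851]]
```

View pics/k.png

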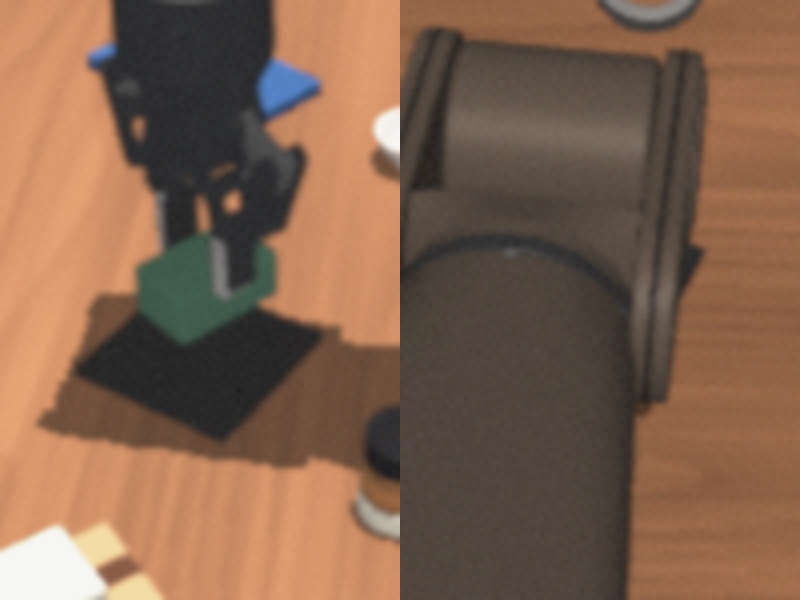

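```bash

python3 -m inch '[{"ax":0,"ay":0,"az":0,"x":2,"y":8,"z":2,"hand":1},{"ax":0,"ay":0,"az":0,"x":0,"y":10,"z":0,"hand":1},{"ax":0,"ay":0,"az":0,"x":0,"y":8,"z":0,"hand":1},{"ax":0,"ay":0,"az":0,"x":0,"y":3,"z":0,"hand":1},{"ax":0,"ay":0,"az":0,"x":0,"y":1,"z":0,"hand":1}]' 70
python3 -m inch '[{"ax":0,"ay":0,"az":0,"x":0,"y":1,"z":0,"hand":1},{"ax":0,"ay":0,"az":0,"x":0,"y":0.5,"z":0,"hand":1},{"ax":0,"ay":0,"az":0,"x":0,"y":0,"z":0,"hand":1}]' 70
```

```text
time: 13.37
eef_pos: [0.5418, 0.0559, 0.0428]
tcp_rot: [0.658, -0.259, 0.26, -0.657]
contact_force: [-1.0, -0.0, -6.4]
opening: 0.441
time: 13.62
eef_pos: [0.5427, 0.0554, 0.0427]
tcp_rot: [0.658, -0.258, 0.261, -0.657]
contact_force: [-0.1, -0.5, -4.6]
opening: 0.443
```

```bash

python3 -m inch '[{"ax":0,"ay":0,"az":0,"x":0,"y":2,"z":0,"hand":1},{"ax":0,"ay":0,"az":0,"x":0,"y":0,"z":0,"hand":1}]' 70
python3 -m inch '[{"ax":0,"ay":0,"az":0,"x":0,"y":1.5,"z":0,"hand":1},{"ax":0,"ay":0,"az":0,"x":0,"y":0,"z":0,"hand":1}]' 70
python3 -m inch '[{"ax":0,"ay":0,"az":0,"x":0,"y":1.5,"z":0,"hand":1},{"ax":0,"ay":0,"az":0,"x":0,"y":0,"z":0,"hand":1}]' 70
```

```text
time: 13.78
eef_pos: [0.5425, 0.0554, 0.0404]
tcp_rot: [0.658, -0.259, 0.261, -0.657]
contact_force: [0.1, -0.1, -5.4]
opening: 0.436
time: 13.95
eef_pos: [0.5423, 0.0554, 0.0387]
tcp_rot: [0.658, -0.259, 0.261, -0.657]
contact_force: [0.6, 0.2, -5.6]
opening: 0.445
time: 14.12
eef_pos: [0.5427, 0.0553, 0.038]
tcp_rot: [0.658, -0.259, 0.261, -0.657]
contact_force: [-3.4, -0.3, -0.2]
opening: 0.443
```

```bash

python3 -m inch '[{"ax":0,"ay":0,"az":0,"x":0,"y":0.5,"z":0,"hand":1},{"ax":0,"ay":0,"az":0,"x":0,"y":0,"z":0,"hand":-0.1},{"ax":0,"ay":0,"az":0,"x":0,"y":0,"z":0,"hand":-0.5},{"ax":0,"ay":0,"az":0,"x":0,"y":0,"z":0,"hand":-1},{"ax":0,"ay":0,"az":0,"x":0,"y":0,"z":0,"hand":-1}]' 40
python3 -m inch '[{"ax":0,"ay":0,"az":0,"x":0,"y":0,"z":0,"hand":-1},{"ax":0,"ay":0,"az":0,"x":0,"y":-15,"z":0,"hand":-1},{"ax":0,"ay":0,"az":0,"x":0,"y":-30,"z":0,"hand":-1},{"ax":0,"ay":0,"az":0,"x":0,"y":-30,"z":0,"hand":-1},{"ax":0,"ay":0,"az":0,"x":-5,"y":-20,"z":10,"hand":-1}]' 40
python3 -m inch '[{"ax":0,"ay":0,"az":0,"x":-10,"y":0,"z":20,"hand":-1},{"ax":0,"ay":0,"az":0,"x":-16,"y":0,"z":32,"hand":-1},{"ax":0,"ay":0,"az":0,"x":-16,"y":0,"z":32,"hand":-1},{"ax":0,"ay":0,"az":0,"x":-16,"y":0,"z":32,"hand":-1},{"ax":0,"ay":0,"az":0,"x":-16,"y":0,"z":32,"hand":-1}]' 40
python3 - <<'E'
from h import *
s=read_camera("side");c=read_camera("top")
go(.6,.27,.11,133)
print("iron",blob(s,(250,230),35,(60,60,20),(95,255,200),.036),blob(c,(277,185),35,(60,60,20),(95,255,200),.036))
# caul seen now: corners from picture j side
P=unp(s,np.array([(282,309),(327,367),(92,518-25),(42,424)])/4+[145-.4,205-.4],.044)*1000
print(P,P.mean(0),cv2.minAreaRect(P.astype(np.float32)))
print("caul",blob(s,(193,303),50,(0,0,100),(179,45,255),.044),blob(c,(185,163),40,(0,0,100),(179,45,255),.044))
E
```

```text
time: 14.53
eef_pos: [0.5431, 0.0553, 0.0372]
tcp_rot: [0.658, -0.258, 0.261, -0.657]
contact_force: [-0.3, 0.1, 0.3]
opening: 0.947
time: 14.95
eef_pos: [0.5463, 0.0654, 0.1344]
tcp_rot: [0.658, -0.258, 0.262, -0.657]
contact_force: [1.9, 0.3, 0.9]
opening: 1.001
time: 15.37
eef_pos: [0.5929, 0.2265, 0.1318]
tcp_rot: [0.658, -0.259, 0.261, -0.657]
contact_force: [0.6, -1.0, -0.4]
opening: 1.007
t15.47 pos [593.4 229.3 131.9] jaw -42.8 tilt 0.0042 open 1.001 q6 0.96 F [ 0.7  0.4 -0.3]
turn ay 0.073 rad; shift now-axes [-22.9  21.9  34.3]; after-turn axes [-25.4  21.9  32.6]
levelling (tool rotvec) [-0.0026  0.      0.0033]
iron (array([541.4572,  70.3727]), array([76.3721, 63.1302]), 46.8417854309082) (array([539.8481,  53.228 ]), array([66.3009, 42.3996]), 46.82872772216797)
[[573.4514 220.871 ]
 [547.266  250.8464]
 [625.1255 323.0212]
 [655.9465 292.8178]] [600.4473 271.8891] ((600.5758056640625, 273.01177978515625), (109.46129608154297, 43.02345275878906), 41.139259338378906)
caul (array([599.437 , 276.4421]), array([112.4569,  56.4651]), 40.269100189208984) (array([573.7166, 246.8007]), array([46.9093, 42.8331]), 40.1219596862793)
```

```bash

python3 -m inch '[{"ax":0,"ay":0.083,"az":0,"x":-10,"y":0,"z":13,"hand":-1},{"ax":0,"ay":0,"az":0,"x":-10,"y":10,"z":13,"hand":-1},{"ax":0,"ay":0,"az":0,"x":-5,"y":12,"z":7,"hand":-1},{"ax":0,"ay":0,"az":0,"x":0,"y":0,"z":0,"hand":-1},{"ax":0,"ay":0,"az":0,"x":0,"y":0,"z":0,"hand":-1}]' 40
python3 - <<'E'
from h import *
go(.6,.2705,.042,132.3)
E
```

```text
time: 15.88
eef_pos: [0.5977, 0.265, 0.1076]
tcp_rot: [0.648, -0.286, 0.287, -0.645]
contact_force: [-0.2, 0.9, 1.0]
opening: 0.997
t15.88 pos [597.7 265.  107.6] jaw -47.8 tilt 0.0038 open 0.997 q6 1.10 F [-0.2  0.9  1. ]
turn ay -0.002 rad; shift now-axes [-2.6 65.6  5.6]; after-turn axes [-2.6 65.6  5.6]
levelling (tool rotvec) [ 0.0033 -0.      0.0017]
```

```bash

python3 -m inch '[{"ax":0,"ay":0,"az":0,"x":-2.5,"y":15,"z":4,"hand":-1},{"ax":0,"ay":0,"az":0,"x":0,"y":20,"z":2,"hand":-1},{"ax":0,"ay":0,"az":0,"x":0,"y":18,"z":0,"hand":-1},{"ax":0,"ay":0,"az":0,"x":0,"y":10,"z":0,"hand":-1},{"ax":0,"ay":0,"az":0,"x":0,"y":2.5,"z":0,"hand":-1}]' 30
python3 -m inch '[{"ax":0,"ay":0,"az":0,"x":0,"y":0,"z":0,"hand":-0.6},{"ax":0,"ay":0,"az":0,"x":0,"y":0,"z":0,"hand":-0.2},{"ax":0,"ay":0,"az":0,"x":0,"y":0,"z":0,"hand":0.2},{"ax":0,"ay":0,"az":0,"x":0,"y":0,"z":0,"hand":0.6},{"ax":0,"ay":0,"az":0,"x":0,"y":0,"z":0,"hand":1}]' 30
python3 -m inch '[{"ax":0,"ay":0,"az":0,"x":0,"y":0,"z":0,"hand":1},{"ax":0,"ay":0,"az":0,"x":0,"y":0,"z":0,"hand":1}]' 40
python3 -m inch '[{"ax":0,"ay":0,"az":0,"x":0,"y":-5,"z":0,"hand":1},{"ax":0,"ay":0,"az":0,"x":0,"y":-10,"z":0,"hand":1},{"ax":0,"ay":0,"az":0,"x":0,"y":-15,"z":0,"hand":1},{"ax":0,"ay":0,"az":0,"x":0,"y":-20,"z":0,"hand":1},{"ax":0,"ay":0,"az":0,"x":0,"y":-20,"z":0,"hand":1}]' 40
python3 - <<'E'
from h import *
s=read_camera("side")
cv2.imwrite("pics/l.png",cv2.resize(s["img"][205:355,135:255],None,fx=4,fy=4,interpolation=cv2.INTER_CUBIC)[:,:,::-1])
go(.582,-.2225,.12,53.5)
e=get_state()["eef_pos"];print(prj(s,e))
E
```

```text
time: 16.3
eef_pos: [0.6, 0.2703, 0.0408]
tcp_rot: [0.648, -0.287, 0.287, -0.645]
contact_force: [-0.4, 0.1, 0.7]
opening: 1.002
time: 16.72
eef_pos: [0.603, 0.2718, 0.0458]
tcp_rot: [-0.646, 0.285, -0.289, 0.647]
contact_force: [-0.1, -0.1, 2.8]
opening: 0.503
time: 16.88
eef_pos: [0.603, 0.2718, 0.0458]
tcp_rot: [-0.646, 0.285, -0.289, 0.647]
contact_force: [-1.0, -1.1, 5.9]
opening: 0.503
time: 17.3
eef_pos: [0.6011, 0.2715, 0.1149]
tcp_rot: [0.647, -0.286, 0.287, -0.646]
contact_force: [-0.2, 0.4, -1.2]
opening: 0.496
t17.35 pos [604.1 272.6 120.8] jaw -47.8 tilt 0.0096 open 0.498 q6 1.11 F [1.9 0.7 2.7]
turn ay 1.373 rad; shift now-axes [ 352.1    0.5 -348.7]; after-turn axes [411.1   5.4 276.7]
levelling (tool rotvec) [-0.0071  0.      0.0064]
[[183.684  270.5551]]
```

View pics/l.png

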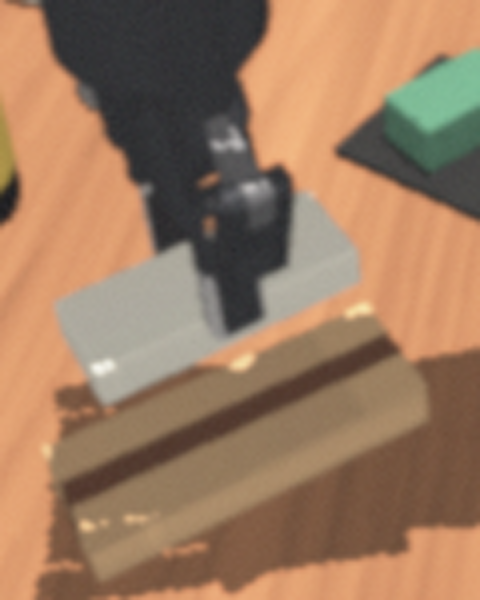

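```bash

python3 -m inch '[{"ax":0,"ay":0,"az":0,"x":5,"y":-5,"z":-10,"hand":1},{"ax":0,"ay":0,"az":0,"x":10,"y":-10,"z":-20,"hand":1},{"ax":0,"ay":0,"az":0,"x":15,"y":-5,"z":-35,"hand":1},{"ax":0,"ay":0,"az":0,"x":20,"y":0,"z":-35,"hand":1},{"ax":0,"ay":0,"az":0,"x":20,"y":0,"z":-35,"hand":1}]' 40 >/dev/null
python3 -m inch '[{"ax":0,"ay":0,"az":0,"x":28,"y":0,"z":-28,"hand":1},{"ax":0,"ay":0,"az":0,"x":28,"y":0,"z":-28,"hand":1},{"ax":0,"ay":0,"az":0,"x":28,"y":0,"z":-28,"hand":1},{"ax":0,"ay":0,"az":0,"x":28,"y":0,"z":-28,"hand":1},{"ax":0,"ay":0,"az":0,"x":28,"y":0,"z":-28,"hand":1}]' 40 
python3 -m inch '[{"ax":0,"ay":0,"az":0,"x":32,"y":0,"z":-20,"hand":1},{"ax":0,"ay":0,"az":0,"x":35,"y":0,"z":-18,"hand":1},{"ax":0,"ay":0,"az":0,"x":35,"y":0,"z":-16,"hand":1},{"ax":0,"ay":0,"az":0,"x":25,"y":0,"z":-12,"hand":1},{"ax":0,"ay":0,"az":0,"x":15,"y":0,"z":-8,"hand":1}]' 40 
python3 -m inch '[{"ax":0,"ay":0.11,"az":0,"x":0,"y":0,"z":0,"hand":1},{"ax":0,"ay":0.115,"az":0,"x":0,"y":0,"z":0,"hand":1},{"ax":0,"ay":0.115,"az":0,"x":0,"y":0,"z":0,"hand":1},{"ax":0,"ay":0.115,"az":0,"x":0,"y":0,"z":0,"hand":1},{"ax":0,"ay":0.115,"az":0,"x":0,"y":0,"z":0,"hand":1}]' 40 
python3 -c "
from h import *
go(.582,-.2225,.12,53.5)"
```

```text
time: 18.18
eef_pos: [0.5369, -0.0704, 0.1339]
tcp_rot: [0.647, -0.286, 0.287, -0.646]
contact_force: [0.7, -1.3, -0.4]
opening: 0.497
time: 18.6
eef_pos: [0.5785, -0.2268, 0.1344]
tcp_rot: [0.647, -0.287, 0.288, -0.645]
contact_force: [0.4, -0.3, -0.5]
opening: 0.503
time: 19.02
eef_pos: [0.578, -0.2227, 0.134]
tcp_rot: [0.539, -0.458, 0.458, -0.538]
contact_force: [-0.2, -0.3, -1.5]
opening: 0.5
t19.02 pos [ 578.  -222.7  134. ] jaw -80.8 tilt 0.0007 open 0.500 q6 0.88 F [-0.2 -0.3 -1.5]
turn ay 0.798 rad; shift now-axes [ 0.5 14.   4. ]; after-turn axes [-2.5 14.   3.1]
levelling (tool rotvec) [ 0.0002 -0.      0.0006]
```

```bash

python3 -m inch '[{"ax":0,"ay":0.115,"az":0,"x":0,"y":0,"z":0,"hand":1},{"ax":0,"ay":0.115,"az":0,"x":0,"y":0,"z":0,"hand":1},{"ax":0,"ay":0.115,"az":0,"x":0,"y":0,"z":0,"hand":1},{"ax":0,"ay":0.115,"az":0,"x":0,"y":0,"z":0,"hand":1},{"ax":0,"ay":0.115,"az":0,"x":0,"y":0,"z":0,"hand":1}]' 40 >/dev/null
python3 -m inch '[{"ax":0,"ay":0.115,"az":0,"x":0,"y":20,"z":0,"hand":1},{"ax":0,"ay":0.105,"az":0,"x":0,"y":25,"z":0,"hand":1},{"ax":0,"ay":0,"az":0,"x":-2,"y":25,"z":3,"hand":1},{"ax":0,"ay":0,"az":0,"x":0,"y":10,"z":0,"hand":1},{"ax":0,"ay":0,"az":0,"x":0,"y":0,"z":0,"hand":1}]' 40 
python3 - <<'E'
from h import *
s=read_camera("side")
cv2.imwrite("pics/m.png",cv2.resize(s["img"][90:220,190:340],None,fx=4,fy=4,interpolation=cv2.INTER_CUBIC)[:,:,::-1])
go(.582,-.2225,.0318,53.5)
e=get_state()["eef_pos"];print(prj(s,e-[0,0,.022]),prj(s,[.582,-.2225,.01]))
E
```

```text
time: 19.85
eef_pos: [0.5799, -0.2218, 0.0509]
tcp_rot: [-0.322, 0.632, -0.628, 0.32]
contact_force: [-1.0, 0.1, -0.7]
opening: 0.498
t19.90 pos [ 581.3 -222.7   53.2] jaw -126.0 tilt 0.0019 open 0.499 q6 1.67 F [ 0.8  0.5 -0.5]
turn ay 0.009 rad; shift now-axes [-0.6 21.4  0.5]; after-turn axes [-0.6 21.4  0.5]
levelling (tool rotvec) [ 0.0017 -0.      0.0009]
[[250.6421 160.4202]] [[250.6444 167.3497]]
```

View pics/m.png

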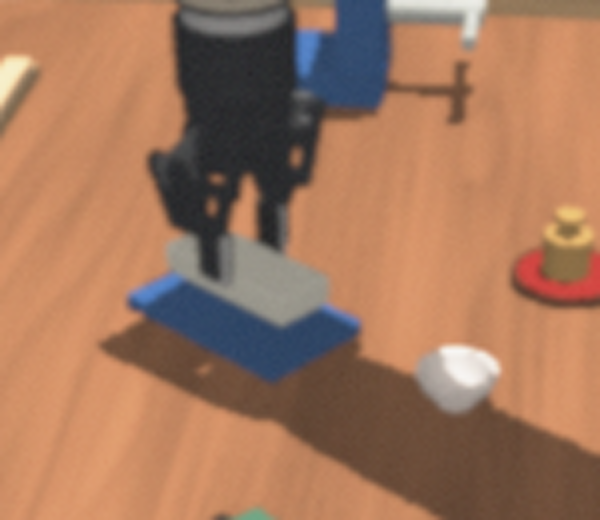

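```bash

python3 -m inch '[{"ax":0,"ay":0,"az":0,"x":0,"y":7,"z":-1,"hand":1},{"ax":0,"ay":0,"az":0,"x":0,"y":6,"z":0,"hand":1},{"ax":0,"ay":0,"az":0,"x":0,"y":4,"z":0,"hand":1},{"ax":0,"ay":0,"az":0,"x":0,"y":1,"z":0,"hand":1},{"ax":0,"ay":0,"az":0,"x":0,"y":0,"z":0,"hand":1}]' 40
python3 -m inch '[{"ax":0,"ay":0,"az":0,"x":0,"y":2,"z":0,"hand":1},{"ax":0,"ay":0,"az":0,"x":0,"y":0,"z":0,"hand":1}]' 40
python3 -m inch '[{"ax":0,"ay":0,"az":0,"x":0,"y":1,"z":0,"hand":1},{"ax":0,"ay":0,"az":0,"x":0,"y":0,"z":0,"hand":1}]' 40
```

```text
time: 20.32
eef_pos: [0.582, -0.2232, 0.0369]
tcp_rot: [0.32, -0.629, 0.631, -0.321]
contact_force: [-0.1, -0.3, -1.2]
opening: 0.491
time: 20.48
eef_pos: [0.5822, -0.2233, 0.0351]
tcp_rot: [0.32, -0.629, 0.631, -0.321]
contact_force: [-0.1, 1.4, -0.5]
opening: 0.502
time: 20.65
eef_pos: [0.5822, -0.2233, 0.034]
tcp_rot: [0.32, -0.629, 0.631, -0.321]
contact_force: [0.3, -0.1, -0.8]
opening: 0.498
```

```bash

python3 -m inch '[{"ax":0,"ay":0,"az":0,"x":0,"y":1.5,"z":0,"hand":1},{"ax":0,"ay":0,"az":0,"x":0,"y":0,"z":0,"hand":1}]' 40
python3 -m inch '[{"ax":0,"ay":0,"az":0,"x":0,"y":1.5,"z":0,"hand":1},{"ax":0,"ay":0,"az":0,"x":0,"y":0,"z":0,"hand":1}]' 40
```

```text
time: 20.82
eef_pos: [0.582, -0.2232, 0.0323]
tcp_rot: [0.32, -0.629, 0.631, -0.321]
contact_force: [-0.8, 0.8, -0.2]
opening: 0.499
time: 20.98
eef_pos: [0.5823, -0.2233, 0.0319]
tcp_rot: [0.321, -0.629, 0.631, -0.321]
contact_force: [-1.8, 2.3, 4.6]
opening: 0.498
```

```bash

python3 -m inch '[{"ax":0,"ay":0,"az":0,"x":0,"y":-0.5,"z":0,"hand":0},{"ax":0,"ay":0,"az":0,"x":0,"y":0,"z":0,"hand":-0.3},{"ax":0,"ay":0,"az":0,"x":0,"y":0,"z":0,"hand":-0.6},{"ax":0,"ay":0,"az":0,"x":0,"y":0,"z":0,"hand":-1},{"ax":0,"ay":0,"az":0,"x":0,"y":0,"z":0,"hand":-1}]' 40
python3 -m inch '[{"ax":0,"ay":0,"az":0,"x":0,"y":-15,"z":0,"hand":-1},{"ax":0,"ay":0,"az":0,"x":0,"y":-30,"z":0,"hand":-1},{"ax":0,"ay":0,"az":0,"x":0,"y":-30,"z":0,"hand":-1},{"ax":0,"ay":-0.11,"az":0,"x":0,"y":-25,"z":0,"hand":-1},{"ax":0,"ay":-0.115,"az":0,"x":0,"y":0,"z":0,"hand":-1}]' 40
python3 -m inch '[{"ax":0,"ay":-0.115,"az":0,"x":0,"y":0,"z":0,"hand":-1},{"ax":0,"ay":-0.115,"az":0,"x":0,"y":0,"z":0,"hand":-1},{"ax":0,"ay":-0.115,"az":0,"x":0,"y":0,"z":0,"hand":-1},{"ax":0,"ay":-0.115,"az":0,"x":0,"y":0,"z":0,"hand":-1},{"ax":0,"ay":-0.115,"az":0,"x":0,"y":0,"z":0,"hand":-1}]' 40 >/dev/null
python3 -m inch '[{"ax":0,"ay":-0.115,"az":0,"x":0,"y":0,"z":0,"hand":-1},{"ax":0,"ay":-0.115,"az":0,"x":0,"y":0,"z":0,"hand":-1},{"ax":0,"ay":-0.115,"az":0,"x":0,"y":0,"z":0,"hand":-1},{"ax":0,"ay":-0.115,"az":0,"x":0,"y":0,"z":0,"hand":-1},{"ax":0,"ay":-0.06,"az":0,"x":0,"y":0,"z":0,"hand":-1}]' 40
python3 - <<'E'
from h import *
go(.5985,.2665,.13,129.6)
s=read_camera("side")
print("caul",blob(s,(251,160),40,(0,0,110),(179,60,255),.03))
E
```

```text
time: 21.4
eef_pos: [0.5821, -0.2233, 0.0313]
tcp_rot: [0.32, -0.629, 0.631, -0.321]
contact_force: [0.8, 0.1, 0.2]
opening: 0.997
time: 21.82
eef_pos: [0.5854, -0.225, 0.1386]
tcp_rot: [0.389, -0.584, 0.594, -0.393]
contact_force: [1.7, -1.1, 0.1]
opening: 1.0
time: 22.65
eef_pos: [0.5819, -0.223, 0.1313]
tcp_rot: [0.641, -0.299, 0.301, -0.64]
contact_force: [-0.8, 0.2, 0.2]
opening: 0.995
t22.65 pos [ 581.9 -223.   131.3] jaw -50.1 tilt 0.0029 open 0.995 q6 0.35 F [-0.8  0.2  0.2]
turn ay 0.004 rad; shift now-axes [-365.1    0.3  326.5]; after-turn axes [-366.6    0.3  324.9]
levelling (tool rotvec) [-0.0003  0.      0.0029]
caul (array([ 581.0645, -191.9012]), array([142.9793,  90.2452]), -35.42881774902344)
```

```bash

python3 -m inch '[{"ax":0,"ay":0,"az":0,"x":-10,"y":0,"z":5,"hand":-1},{"ax":0,"ay":0,"az":0,"x":-20,"y":0,"z":10,"hand":-1},{"ax":0,"ay":0,"az":0,"x":-30,"y":0,"z":15,"hand":-1},{"ax":0,"ay":0,"az":0,"x":-32,"y":0,"z":20,"hand":-1},{"ax":0,"ay":0,"az":0,"x":-30,"y":0,"z":25,"hand":-1}]' 40 >/dev/null
python3 -m inch '[{"ax":0,"ay":0,"az":0,"x":-28,"y":0,"z":28,"hand":-1},{"ax":0,"ay":0,"az":0,"x":-28,"y":0,"z":28,"hand":-1},{"ax":0,"ay":0,"az":0,"x":-28,"y":0,"z":28,"hand":-1},{"ax":0,"ay":0,"az":0,"x":-28,"y":0,"z":28,"hand":-1},{"ax":0,"ay":0,"az":0,"x":-28,"y":0,"z":28,"hand":-1}]' 40 >/dev/null
python3 -m inch '[{"ax":0,"ay":0,"az":0,"x":-28,"y":0,"z":28,"hand":-1},{"ax":0,"ay":0,"az":0,"x":-28,"y":0,"z":30,"hand":-1},{"ax":0,"ay":0,"az":0,"x":-26,"y":10,"z":28,"hand":-1},{"ax":0,"ay":0,"az":0,"x":-14,"y":20,"z":16,"hand":-1},{"ax":0,"ay":0,"az":0,"x":-8,"y":20,"z":9,"hand":-1}]' 40
python3 - <<'E'
from h import *
s=read_camera("side")
# blank top-face corners from picture l (crop 135,205 x4)
P=unp(s,np.array([(52,460),(372,318),(425,380),(92,545)])/4+[135-.4,205-.4],.024)*1000
print(P,P.mean(0),cv2.minAreaRect(P.astype(np.float32)))
go(.5985,.2665,.02,129.6)
E
```

```text
time: 23.95
eef_pos: [0.6002, 0.2708, 0.0813]
tcp_rot: [-0.639, 0.299, -0.303, 0.641]
contact_force: [-0.3, -0.8, -0.3]
opening: 0.998
[[670.8774 296.6972]
 [555.7663 205.6897]
 [525.7787 238.3262]
 [640.7605 334.1422]] [598.2957 268.7138] ((598.6486206054688, 267.7789001464844), (149.67135620117188, 48.04641342163086), 39.804931640625)
t24.00 pos [596.9 270.5  75.4] jaw -50.3 tilt 0.0040 open 1.003 q6 1.15 F [-2.3  0.5 -3.4]
turn ay 0.001 rad; shift now-axes [ 4.1 55.4 -1.1]; after-turn axes [ 4.1 55.4 -1.1]
levelling (tool rotvec) [ 0.0039  0.     -0.0005]
```

```bash

python3 -m inch '[{"ax":0,"ay":0,"az":0,"x":3.5,"y":15,"z":-1,"hand":-1},{"ax":0,"ay":0,"az":0,"x":0,"y":18,"z":0,"hand":-1},{"ax":0,"ay":0,"az":0,"x":0,"y":14,"z":0,"hand":-1},{"ax":0,"ay":0,"az":0,"x":0,"y":6,"z":0,"hand":-1},{"ax":0,"ay":0,"az":0,"x":0,"y":0,"z":0,"hand":-1}]' 30
python3 -m inch '[{"ax":0,"ay":0,"az":0,"x":0,"y":0,"z":0,"hand":-0.7},{"ax":0,"ay":0,"az":0,"x":0,"y":0,"z":0,"hand":-0.4},{"ax":0,"ay":0,"az":0,"x":0,"y":0,"z":0,"hand":0},{"ax":0,"ay":0,"az":0,"x":0,"y":0,"z":0,"hand":0.5},{"ax":0,"ay":0,"az":0,"x":0,"y":0,"z":0,"hand":1}]' 30
python3 -m inch '[{"ax":0,"ay":0,"az":0,"x":0,"y":0,"z":0,"hand":1},{"ax":0,"ay":0,"az":0,"x":0,"y":0,"z":0,"hand":1}]' 50
python3 -m inch '[{"ax":0,"ay":0,"az":0,"x":0,"y":-5,"z":0,"hand":1},{"ax":0,"ay":0,"az":0,"x":0,"y":-15,"z":0,"hand":1},{"ax":0,"ay":0,"az":0,"x":0,"y":-25,"z":0,"hand":1},{"ax":0,"ay":0,"az":0,"x":0,"y":-25,"z":0,"hand":1},{"ax":0,"ay":0,"az":0,"x":0,"y":-20,"z":0,"hand":1}]' 50
python3 -c "
from h import *
go(.3795,.323,.12,114.3)"
```

```text
time: 24.42
eef_pos: [0.6004, 0.2619, 0.0255]
tcp_rot: [0.641, -0.302, 0.302, -0.638]
contact_force: [-0.1, 0.1, 0.1]
opening: 1.003
time: 24.83
eef_pos: [0.6028, 0.2634, 0.0295]
tcp_rot: [-0.64, 0.299, -0.303, 0.64]
contact_force: [-2.1, -0.5, 6.4]
opening: 0.633
time: 25.0
eef_pos: [0.6029, 0.2635, 0.0298]
tcp_rot: [-0.64, 0.299, -0.303, 0.64]
contact_force: [-1.9, -0.7, 7.6]
opening: 0.615
time: 25.42
eef_pos: [0.6016, 0.2635, 0.1195]
tcp_rot: [0.64, -0.3, 0.302, -0.64]
contact_force: [0.9, 0.7, -1.8]
opening: 0.614
t25.42 pos [601.6 263.5 119.5] jaw -50.4 tilt 0.0036 open 0.614 q6 1.14 F [ 0.9  0.7 -1.8]
turn ay 0.267 rad; shift now-axes [-187.4   -1.3 -133.2]; after-turn axes [-145.6   -1.2 -177.9]
levelling (tool rotvec) [-0.0012  0.      0.0034]
```

```bash

python3 -m inch '[{"ax":0,"ay":0.09,"az":0,"x":0,"y":0,"z":0,"hand":1},{"ax":0,"ay":0.09,"az":0,"x":0,"y":0,"z":0,"hand":1},{"ax":0,"ay":0.087,"az":0,"x":0,"y":0,"z":0,"hand":1},{"ax":0,"ay":0,"az":0,"x":-8,"y":0,"z":-10,"hand":1},{"ax":0,"ay":0,"az":0,"x":-16,"y":0,"z":-20,"hand":1}]' 50 >/dev/null
python3 -m inch '[{"ax":0,"ay":0,"az":0,"x":-24,"y":0,"z":-30,"hand":1},{"ax":0,"ay":0,"az":0,"x":-24,"y":0,"z":-30,"hand":1},{"ax":0,"ay":0,"az":0,"x":-24,"y":0,"z":-30,"hand":1},{"ax":0,"ay":0,"az":0,"x":-22,"y":0,"z":-28,"hand":1},{"ax":0,"ay":0,"az":0,"x":-16,"y":0,"z":-18,"hand":1}]' 50 >/dev/null
python3 -m inch '[{"ax":0,"ay":0,"az":0,"x":-8,"y":10,"z":-8,"hand":1},{"ax":0,"ay":0,"az":0,"x":-4,"y":15,"z":-4,"hand":1},{"ax":0,"ay":0,"az":0,"x":0,"y":12,"z":0,"hand":1},{"ax":0,"ay":0,"az":0,"x":0,"y":3,"z":0,"hand":1},{"ax":0,"ay":0,"az":0,"x":0,"y":0,"z":0,"hand":1}]' 50
python3 - <<'E'
from h import *
s=read_camera("side")
cv2.imwrite("pics/n.png",cv2.resize(s["img"][260:420,240:400],None,fx=3.7,fy=3.7,interpolation=cv2.INTER_CUBIC)[:,:,::-1])
go(.3795,.323,.0508,114.3)
a=np.radians(24.3);u=np.array([np.cos(a),np.sin(a),0]);v=np.array([-u[1],u[0],0])
e=get_state()["eef_pos"]-[0,0,.0298]
for i,j in((75,28),(75,-28),(-75,28),(-75,-28)): print(((prj(s,e+(u*i+v*j)/1000)-[240,260])*3.7).round(0))
E
```

```text
time: 26.67
eef_pos: [0.3791, 0.3225, 0.0755]
tcp_rot: [0.595, -0.383, 0.384, -0.593]
contact_force: [-0.2, 0.1, -1.9]
opening: 0.616
t26.72 pos [379.9 322.8  76.4] jaw -65.8 tilt 0.0031 open 0.614 q6 1.65 F [ 0.5  0.8 -2.4]
turn ay -0.001 rad; shift now-axes [-0.4 25.6 -0.3]; after-turn axes [-0.4 25.6 -0.3]
levelling (tool rotvec) [-0.0001  0.      0.0031]
[[167. 416.]]
[[122. 295.]]
[[518. 309.]]
[[452. 202.]]
```

View pics/n.png

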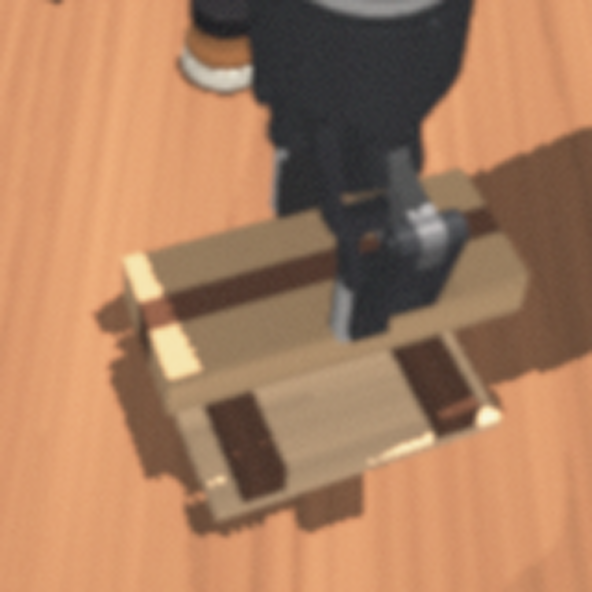

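```bash

python3 -m inch '[{"ax":0,"ay":0,"az":0,"x":0,"y":8,"z":0,"hand":1},{"ax":0,"ay":0,"az":0,"x":0,"y":8,"z":0,"hand":1},{"ax":0,"ay":0,"az":0,"x":0,"y":4,"z":0,"hand":1},{"ax":0,"ay":0,"az":0,"x":0,"y":1,"z":0,"hand":1},{"ax":0,"ay":0,"az":0,"x":0,"y":0,"z":0,"hand":1}]' 50
python3 -m inch '[{"ax":0,"ay":0,"az":0,"x":0,"y":1.5,"z":0,"hand":1},{"ax":0,"ay":0,"az":0,"x":0,"y":0,"z":0,"hand":1}]' 50
python3 -m inch '[{"ax":0,"ay":0,"az":0,"x":0,"y":1.5,"z":0,"hand":1},{"ax":0,"ay":0,"az":0,"x":0,"y":0,"z":0,"hand":1}]' 50
```

```text
time: 27.13
eef_pos: [0.3791, 0.3228, 0.0552]
tcp_rot: [0.595, -0.383, 0.385, -0.593]
contact_force: [-1.1, 0.0, -2.2]
opening: 0.615
time: 27.3
eef_pos: [0.3794, 0.3232, 0.0545]
tcp_rot: [0.594, -0.383, 0.385, -0.594]
contact_force: [0.3, 0.5, -1.7]
opening: 0.611
time: 27.47
eef_pos: [0.3793, 0.3232, 0.0529]
tcp_rot: [0.594, -0.383, 0.385, -0.594]
contact_force: [-0.6, -0.8, -1.4]
opening: 0.619
```

```bash

python3 -m inch '[{"ax":0,"ay":0,"az":0,"x":0,"y":1.5,"z":0,"hand":1},{"ax":0,"ay":0,"az":0,"x":0,"y":0,"z":0,"hand":1}]' 50
python3 -m inch '[{"ax":0,"ay":0,"az":0,"x":0,"y":1,"z":0,"hand":1},{"ax":0,"ay":0,"az":0,"x":0,"y":0,"z":0,"hand":1}]' 50
```

```text
time: 27.63
eef_pos: [0.3792, 0.3231, 0.0513]
tcp_rot: [0.594, -0.383, 0.385, -0.594]
contact_force: [-0.7, -1.3, -1.9]
opening: 0.613
time: 27.8
eef_pos: [0.3794, 0.3232, 0.0509]
tcp_rot: [0.594, -0.383, 0.385, -0.594]
contact_force: [-2.0, -1.0, 1.0]
opening: 0.616
```

Contact at the predicted height. I release, back off and take a last look.

```bash

python3 -m inch '[{"ax":0,"ay":0,"az":0,"x":0,"y":0,"z":0,"hand":0},{"ax":0,"ay":0,"az":0,"x":0,"y":0,"z":0,"hand":-0.4},{"ax":0,"ay":0,"az":0,"x":0,"y":0,"z":0,"hand":-0.7},{"ax":0,"ay":0,"az":0,"x":0,"y":0,"z":0,"hand":-1},{"ax":0,"ay":0,"az":0,"x":0,"y":0,"z":0,"hand":-1}]' 40
python3 -m inch '[{"ax":0,"ay":0,"az":0,"x":0,"y":-15,"z":0,"hand":-1},{"ax":0,"ay":0,"az":0,"x":0,"y":-30,"z":0,"hand":-1},{"ax":0,"ay":0,"az":0,"x":0,"y":-40,"z":0,"hand":-1},{"ax":0,"ay":0,"az":0,"x":0,"y":-40,"z":0,"hand":-1},{"ax":0,"ay":0,"az":0,"x":0,"y":-40,"z":0,"hand":-1}]' 40
python3 -m inch '[{"ax":0,"ay":0,"az":0,"x":0,"y":-10,"z":30,"hand":-1},{"ax":0,"ay":0,"az":0,"x":0,"y":0,"z":40,"hand":-1},{"ax":0,"ay":0,"az":0,"x":0,"y":0,"z":40,"hand":-1},{"ax":0,"ay":0,"az":0,"x":0,"y":0,"z":15,"hand":-1},{"ax":0,"ay":0,"az":0,"x":0,"y":0,"z":0,"hand":-1}]' 40
python3 - <<'E'
from h import *
s=read_camera("side");c=read_camera("top")
go(.38,.32,.2,114)
cv2.imwrite("pics/o.png",cv2.resize(s["img"][110:420,140:400],None,fx=1.9,fy=1.9,interpolation=cv2.INTER_CUBIC)[:,:,::-1])
print("caul top",blob(c,(401,174),30,(0,0,110),(179,60,255),.030),"board",blob(c,(401,174),42,(105,120,40),(125,255,255),.010))
print("iron top",blob(c,(277,185),35,(60,60,20),(95,255,200),.036))
E
```

```text
time: 28.22
eef_pos: [0.3795, 0.3232, 0.0505]
tcp_rot: [0.594, -0.383, 0.385, -0.594]
contact_force: [-0.2, 0.3, -0.6]
opening: 0.999
time: 28.63
eef_pos: [0.3786, 0.3232, 0.2169]
tcp_rot: [0.594, -0.383, 0.385, -0.594]
contact_force: [1.8, 0.9, -0.8]
opening: 1.003
time: 29.05
eef_pos: [0.4957, 0.3756, 0.2252]
tcp_rot: [-0.594, 0.383, -0.385, 0.594]
contact_force: [-1.4, -0.5, -0.4]
opening: 1.002
t29.15 pos [492.7 374.7 224.7] jaw -65.7 tilt 0.0029 open 1.002 q6 1.64 F [-0.8 -0.8 -0.5]
turn ay 0.005 rad; shift now-axes [   3.5   24.8 -125.2]; after-turn axes [   4.1   24.8 -125.2]
levelling (tool rotvec) [ 0.0007 -0.      0.0028]
caul top (array([ 580.1141, -222.9666]), array([111.9641,  46.2945]), -37.233726501464844) board (array([ 581.5711, -225.2539]), array([137.0787,  79.687 ]), -36.543182373046875)
iron top (array([539.7988,  53.3942]), array([66.489 , 42.8209]), 47.45780944824219)
```

View pics/o.png

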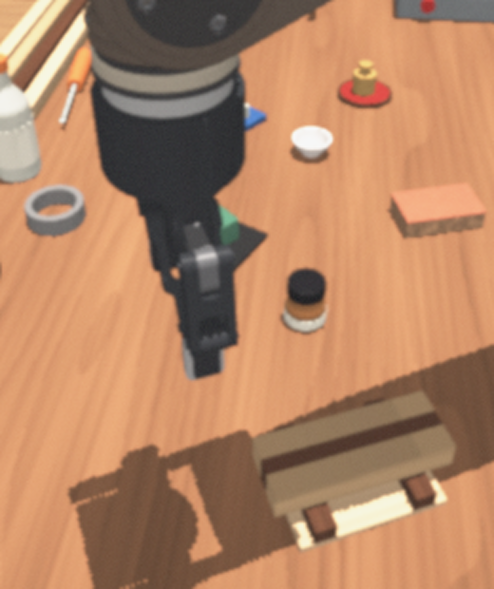

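```bash
python3 -c "
from h import *
c=read_camera('top');print('dish',blob(c,(367,238),18,(0,0,130),(179,50,255),.024))
print(get_state()['dq']);print(sign_off())"
```

```text
dish (array([ 434.6026, -143.6862]), array([50.4002, 50.0161]), -0.4757537841796875)
[ 0.0041 -0.0226  0.0181  0.0021 -0.0018  0.0006]
the job is handed in; nothing more can be done
None
```

I took the stack apart in order (brass to red pad, iron to black mat, caul to blue board, blank to rack slats) and handed the job in at about 29 s of robot time. `sign_off()` gives no verdict, so this is what my own checks show.

| Piece | Final check |
|---|---|
| Brass | In the side view it stands upright near the pad's centre. The tool let go about 5 mm from my estimate of that centre, and I did not measure the brass itself afterwards. |
| Iron | About 2 mm from the mat's centre, top camera. |
| Caul | About 3 mm from the board's centre and 0.7° off its length, top camera. |
| Blank | Set down about 0.3 mm from my estimate of the rack's centre, by tool position. It lies across both slats in the last picture. I did not measure it again after letting go. |
| Dish | Within about 1 mm of where it started. |
| Jar | Upright in the same place by eye only; I did not measure it again. |

I lowered each piece in small steps and let go only when the wrist force showed contact, each time at the height I had predicted.

**Checks that disagreed or failed:**
- The two cameras differed by 3–6 mm in y, so I averaged them.
- Some side-camera colour measurements of the iron and caul were wrong, because they took in side faces or other objects. I did not use them for the final checks.
- The tool rose 4–7 mm each time the jaws closed on a piece, so I took the set-down heights from the tool's position after closing.

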